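Get the loupe out from behind the containers

ROBOT

A 7-joint arm with a two-finger parallel gripper is mounted at the origin on the work surface. World frame = base frame: x ahead of the robot, y to its left, z up, the work surface at z = 0. Lengths are in m, angles in rad, forces in N, time in s.
With the tool pointing down it reaches from about 0.425 to 0.925 m from the base axis. Payload 6.8 kg.
Tool frame: the origin (TCP) lies midway between the tips of the shut fingers; the grasp point (between the pads) lies 19 mm behind it; z points along the fingers, y is the direction in which the jaws open and shut (so a half turn about z gives the same grasp; the last joint's range is limited). The gripper opens to 85 mm and grips with 20 to 120 N. Pads are 22 mm wide; open, the fingers measure 114 mm over their backs; the gripper's body (76 mm by 85 mm) begins 54 mm behind the grasp point. The pads swing forward as they close: fully open they stand 13 mm farther back than shut.
Start: joints at [-1.45, 0.477, 0.022, 1.555, -0.011, 1.109, -0.083], TCP at [0.153, 0.657, 0.231] pointing down, gripper open.
Joint ranges: [-2.96, 2.96], [-0.34, 2.1], [-1.41, 1.46], [0.24, 2.44], [-1.37, 4.51], [0.17, 1.92], [-2.96, 2.96]. Speed limits (rad/s): [2.39, 2.39, 3.14, 3.14, 3.14, 3.14, 3.14].

INTERFACE

Orientations are given as a rotation vector (axis times angle).
In Python, from bench import r gives the robot as it stands. The module is installed in compiled form; this text tells all that it offers.
- The arm moves only by the tool apply_moves, never from a script. Its argument "plan" is a list that holds one entry, the list of rows, each a list of 7 numbers: the turn, a rotation vector about the tool's x, y, z scaled (see below), then the shift along the tool's x, y, z scaled (see below), then the closure, from -1 (fully open) to 1 (shut). In form: [[[wx, wy, wz, tx, ty, tz, grip], ...]]. A call has 1 to 12 rows; each row is the pose to reach, as a shift and turn from the pose commanded when the call began, along the tool's axes at that moment, turning the shorter way round; what a row does not reach only later rows make up. The controller multiplies each number of a shift by 0.4 m and each number of a turn by 180 degrees. A row lasts 1/12 s, in which the tool goes at most 41.7 mm and 7.16 degrees, less where a joint would pass 70% of its speed; a pose out of reach is approached as far as the arm can. A call with a number of a shift or a turn outside -1 to 1 is refused whole. A call with a gripper value outside its range is refused whole. The fingers move at their own pace and stop on an object; "force" is the grip in N (left out, the last holds). Time passes only in rows, so rows that repeat a pose let the fingers close. It gives the time, the measured TCP pose, the force and the opening at its end, in the units of the state.
- r.get_obs(): the state, without advancing time (a new reading comes with each control period).
- r.grab_frame(name): name is "scene" or "top" or "wrist"; returns a dict with "pixels" (480x640x3 uint8, blue, green, red), "fx", "fy", "cx", "cy" (pixels), "pose" (4x4, takes a point from camera to world coordinates). Camera axes: x right, y up, looking along -z (the intrinsics and any distortion apply to the point x, -y, -z); pixel columns grow to the right and rows downward; lengths in m; the calibration is good to about 2 mm. A picture is of the moment at which its call begins. There is no depth.
- r.hand_in(): hands the job in, once; it reports no verdict.
The state is a dict: "clock": time; "joints": joint angles; "qvel": joint speeds; "tau": joint torques, N m; "tcp_pos": TCP position; "orientation": TCP orientation; "contact_force": force on the tool from outside, world axes, zero at the start; "moment": the same for the moment, N m; "grip_width": finger opening in m.
Only numpy, scipy, OpenCV 4.12 (cv2) and the standard library are available. Lean on these libraries where they do the work, as an engineer would, in place of code of your own. Each camera call takes 0.05 s, during which the arm holds its last target. There are 200 camera calls.

TASK

The stand loupe is at the back of the wooden caddy, behind the glass jar, the glue bottle and the metal tin, so first move all three containers out onto the empty grey tray. Then fetch the loupe and stand it over the little skull on its card, with the skull in the middle under the lens. Last, put the jar, the bottle and the tin back in the caddy, each in the spot where it stood at the start; keep the containers upright, and do not disturb the red water bottle or the tweezers.

Things in the scene. Friction and masses are not known exactly. Their poses are not given: they have to be found in the camera images.
- caddy: Open plywood caddy, fixed, 144 (x) by 244 (y) mm. Origin: centre of underside; x points from front wall (40 mm high) to back wall (60 mm, as the sides). Walls 8 mm, floor 12 mm thick. Three containers, in any order, stand in a row 26 mm to -x of the origin, 72 mm apart along y, 15 mm free between them; the loupe stands behind them, 32 mm to +x, about 10 mm from the back wall and 8 mm from the row.
- jar: Loose round clear-glass specimen jar with bones in it and a dark steel screw lid: 56 mm diameter, glass up to 90 mm, lid (55 mm diameter) from 90 to 110 mm. Origin at the centre of its underside, z up along its axis. About 0.24 kg.
- glue: Loose round white plastic glue bottle with a pointed grey nozzle: body 54 mm diameter up to 88 mm, then a sloping shoulder to 99 mm and a nozzle (20 mm wide at its foot) up to 118 mm. Origin at the centre of its underside, z up along its axis. About 0.16 kg.
- tin: Loose square bare-metal tin, 54 by 54 mm and 104 mm high, straight sides, rounded edges. Origin at the centre of its underside, z up, x and y square to its sides; at the start it stands square to the caddy within 4 degrees. About 0.18 kg.
- loupe: Loose stand loupe (magnifier that stands on its subject): a round black barrel 44 mm in diameter from 14 to 42 mm height with a lens on top, on a clear skirt of the same outside diameter, 38 mm inside, hollow and open below (0 to 14 mm). Origin at the centre of its underside, z up along its axis. About 0.07 kg.
- tray: Empty shallow grey plastic tray, fixed, 270 (x) by 136 (y) mm outside, floor 4 mm above the table, rim 4 mm thick and 14 mm high. Lies to the left or right of the caddy. Origin at the centre of its underside, x along its length. The containers are to wait here, fully on its floor.
- skull_card: Black card, 80 x 80 x 2 mm, fixed, with a white shrew skull fixed at its middle: 18 mm long (along the card's x), 13 mm wide, top about 12 mm above the card's underside. On a blue mat, beyond the other side of the caddy from the tray. Origin: centre of the card's underside, under the skull, 2 mm above the table; a loupe standing on the card has its underside 4 mm above the table.
- leg_card: A second card like the skull's, on the same blue mat, 80 by 80 mm, fixed, with four thin straight white leg bones, 40 to 46 mm long, side by side on it. Not where the loupe goes. Origin at the centre of the card's underside.
- bottle: Red metal water bottle with a black loop cap, 68 mm diameter, 209 mm high, loose, standing beyond the caddy. Not part of the job. Origin at the centre of its underside.
- tweezers: Steel tweezers, 122 mm long, 16 mm wide, 6 mm high, loose, lying on the table between the robot and the caddy. Not part of the job. Origin at the middle on the table, x along their length.
Things that resemble listed ones, but are neither listed nor needed, are in the scene too. What is shaped like the jar but purple is not meant.

How it is judged:
By the outcome, as a careful person would: the job done as asked, in the order asked, and still so for the second after the job is handed in, with the robot touching nothing.
It also fails if it takes over 144 s, if anything falls off the work surface, if the arm or the gripper's body presses on something with over 40 N, if the wrist force passes 120 N, or if a joint passes its speed limit or range.

## Working session

There is one attempt and no reset: what is moved stays moved. The work goes in short steps, Python scripts to look and compute and a tool call to move; the robot and the scene stay as the last step left them, time stands still between calls to the robot, and variables do not carry over. Pictures are saved under pics/ and viewed, on a budget of 14 in all, crops included, one or two more only if the job needs it, and the job is handed in when it is done.

Besides the shell and the picture viewer there is one more tool, called after "Emit:" as name(argument=value, ...), one argument or row to a line, values as JSON. apply_moves: Moves the arm, as the interface text tells. Its arguments: {"type":"object","properties":{"plan":{"type":"array","items":{"type":"array","items":{"type":"array","items":{"type":"number","minimum":-1,"maximum":1}}}},"force":{"type":"number"}},"required":["plan"]}

```bash
mkdir -p pics; python3 - <<'E'
from bench import r
import cv2,numpy as np
np.set_printoptions(precision=4,suppress=True)
o=r.get_obs()
for k in o: print(k,o[k])
for n in("scene","top","wrist"):
    f=r.grab_frame(n); cv2.imwrite(f"pics/{n}0.png",f["pixels"])
    print(n,[f[k] for k in f if k not in("pixels","pose")],[k for k in f]);print(np.array(f["pose"]))
E
```

```text
clock 0.0
joints [-1.4501  0.4778  0.0223  1.5564 -0.0115  1.1093 -0.0831]
qvel [-0.0004  0.0003 -0.0003  0.0009 -0.0018  0.0013 -0.0009]
tau [ -0.     -59.6458   1.6077 -28.1202   0.0124   0.0091  -0.    ]
tcp_pos [0.153  0.6568 0.2303]
orientation [-0.3586 -3.121   0.0029]
contact_force [ 0.2019 -0.0124 -1.2511]
moment [-0.022  -0.012   0.0052]
grip_width 0.08514409080567707
scene [480.8723586632899, 480.8723586632899, 319.4215344472093, 239.10198638014603] ['pixels', 'fx', 'fy', 'cx', 'cy', 'pose']
[[ 0.6281 -0.6118  0.4808  0.9374]
 [ 0.778   0.5025 -0.377  -0.3119]
 [-0.011   0.6109  0.7916  0.7214]
 [ 0.      0.      0.      1.    ]]
top [570.889652902558, 570.889652902558, 313.78779438004636, 243.62717986877843] ['pixels', 'fx', 'fy', 'cx', 'cy', 'pose']
[[ 0.0023  0.9978 -0.0666  0.4475]
 [-0.9999  0.0031  0.0114  0.016 ]
 [ 0.0116  0.0665  0.9977  1.1801]
 [ 0.      0.      0.      1.    ]]
wrist [355.9333434488609, 355.9333434488609, 317.1919815006607, 245.13455981419057] ['pixels', 'fx', 'fy', 'cx', 'cy', 'pose']
[[ 0.2275 -0.9304 -0.2874  0.0794]
 [ 0.9738  0.217   0.0681  0.6745]
 [-0.001  -0.2954  0.9554  0.3731]
 [ 0.      0.      0.      1.    ]]
```

View pics/top0.png

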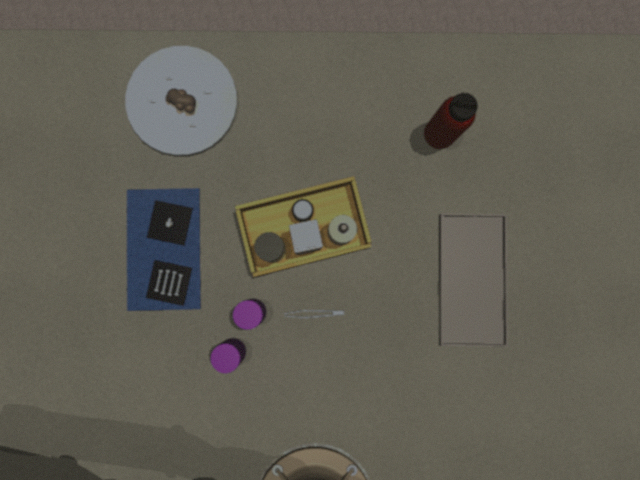

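View pics/scene0.png

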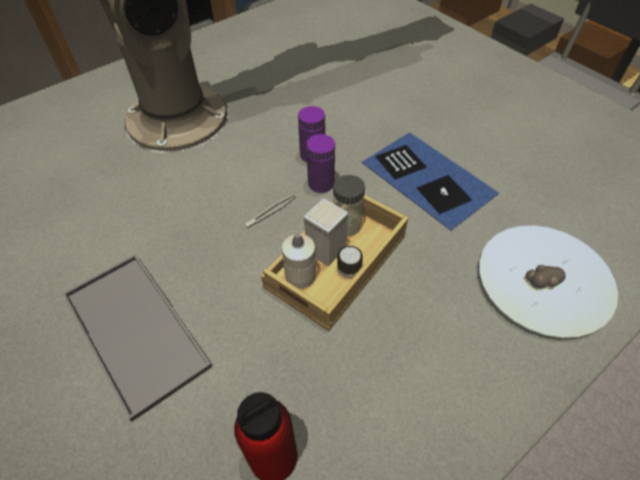

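Top view: the jar with its dark lid is at (270,247), the tin (306,236), the glue (342,230), the loupe (302,209), the skull card (170,223), the leg card (169,283) and the tray (472,280). The red bottle is at (450,120) and the tweezers at (314,314). The purple lookalike jars at (248,314) and (227,357) stand outside the caddy and are not meant. The enlarged crops below should confirm this.

```bash
python3 - <<'E'
import cv2
a=cv2.imread("pics/top0.png")[170:320,120:380]; cv2.imwrite("pics/topc.png",cv2.convertScaleAbs(cv2.resize(a,None,fx=3,fy=3,interpolation=cv2.INTER_CUBIC),alpha=1.5))
a=cv2.imread("pics/scene0.png")[130:330,240:500]; cv2.imwrite("pics/scenec.png",cv2.convertScaleAbs(cv2.resize(a,None,fx=3,fy=3,interpolation=cv2.INTER_CUBIC),alpha=1.4))
E
```

```text
(no output)
```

View pics/topc.png

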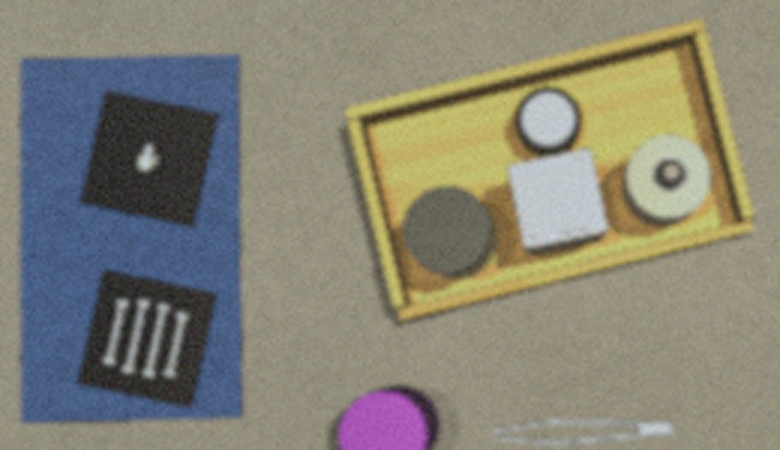

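View pics/scenec.png

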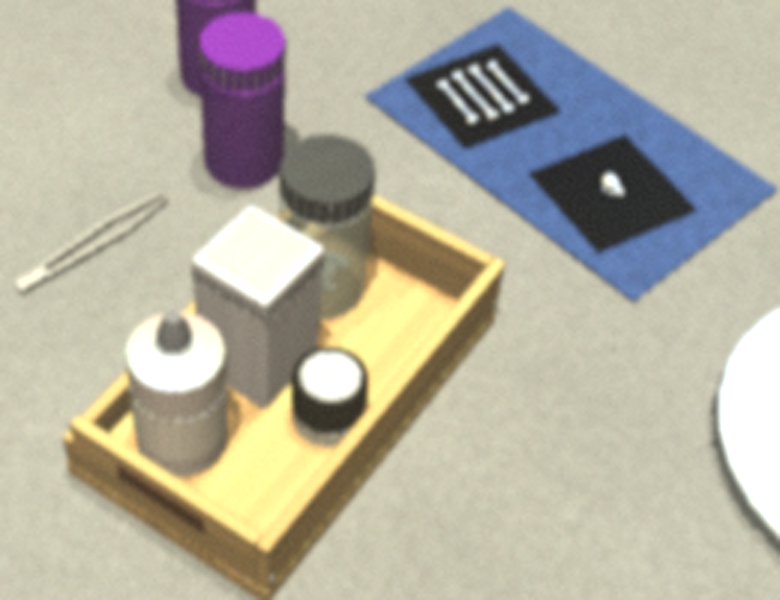

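Crops (3x) show the black lid of the clear jar at the caddy's left (top crop 449,232). The white-topped tin is in the middle (557,200), the glue at right (671,174 nozzle), and the loupe with its black barrel behind the tin (549,120). The skull card is the upper one (148,157); the leg card is below. The purple jars are outside the caddy. I triangulate these points next.

```bash
cat > h.py <<'E'
from bench import r
import cv2,numpy as np
from scipy.spatial.transform import Rotation as R
np.set_printoptions(precision=4,suppress=True)
def ray(f,px):
    P=np.array(f["pose"]);d=np.array([(px[0]-f["cx"])/f["fx"],-(px[1]-f["cy"])/f["fy"],-1.]);return P[:3,3],P[:3,:3]@d
def onz(f,px,z):
    o,d=ray(f,px);return o+d*(z-o[2])/d[2]
def tri(obs):
    A=np.zeros((3,3));b=np.zeros(3)
    for f,p in obs:
        o,d=ray(f,p);d=d/np.linalg.norm(d);M=np.eye(3)-np.outer(d,d);A+=M;b+=M@o
    X=np.linalg.solve(A,b)
    e=[np.linalg.norm(np.cross(X-o,d/np.linalg.norm(d))) for o,d in[ray(*q) for q in obs]]
    return X,max(e)
def proj(f,X):
    P=np.array(f["pose"]);c=P[:3,:3].T@(np.array(X)-P[:3,3]);return f["cx"]-f["fx"]*c[0]/c[2],f["cy"]+f["fy"]*c[1]/c[2]
def save(f,n):
    cv2.imwrite(n,cv2.convertScaleAbs(f["pixels"],alpha=1.5))
E
python3 - <<'E'
from h import *
import pickle
T=r.grab_frame("top");S=r.grab_frame("scene");pickle.dump((T,S),open("ts.pkl","wb"))
tc=lambda p:((p[0]+.5)/3-.5+120,(p[1]+.5)/3-.5+170)
sc=lambda p:((p[0]+.5)/3-.5+240,(p[1]+.5)/3-.5+130)
I={"jar":((449,232),(327,172),.122),"tin":((557.5,199.5),(259,255.5),.116),"glue tip":((671,174),(174,314),.13),"loupe":((549,120),(331,378),.054),
"skull":((148,157),(613,185),.012),"card":((149.5,159),(613,192.5),.004),"cBL":((348,112),(503,262),.06),"cBR":((703,22),(268,545),.06),"tinA":((591,150),(323,248),.116),
"tinB":((606,235),(255,207),.116),"tinC":((509,163),(265,305),.116),"tinD":((524,250),(194,262),.116),"cdA":((105,92),(695,210),.004),"cdB":((218,115),(599,251),.004),"cdC":((194,227),(531,174),.004),"cdD":((81,202),(626,135),.004)}
for k,(a,b,z) in I.items(): print(k,*tri([(T,tc(a)),(S,sc(b))]),"top@z",onz(T,tc(a),z)[:2],"sc@z",onz(S,sc(b),z)[:2])
for k,a,b in[("tBL",(440,215),(132,416)),("tBR",(505,215),(210,365)) ,("tFR",(505,345),(136,258)),("tFL",(440,345),(66,294))]: print(k,onz(T,a,.014)[:2],"scene",onz(S,b,.014)[:2])
for k,a,z in[("purple1",(248,314),.11),("purple2",(227,357),.11),("bottle",(463,104),.2)]: print(k,onz(T,a,z)[:2])
print(R.from_rotvec(r.get_obs()["orientation"]).as_matrix())
E
```

```text
jar [0.5123 0.0872 0.1153] 0.0005639723398794782 top@z [0.5116 0.0864] sc@z [0.5173 0.0833]
tin [0.5331 0.0196 0.1101] 0.00031044273967981677 top@z [0.5324 0.0193] sc@z [0.5371 0.0167]
glue tip [ 0.5477 -0.0503  0.1282] 0.0004933609574594066 top@z [ 0.5473 -0.0506] sc@z [ 0.5492 -0.0507]
loupe [0.5908 0.0256 0.0501] 0.00026834943409741885 top@z [0.5901 0.0253] sc@z [0.5929 0.0238]
skull [0.569  0.3003 0.0073] 0.0005812892533020988 top@z [0.5689 0.2995] sc@z [0.5711 0.2957]
card [ 0.569   0.3017 -0.0012] 6.698589912016517e-05 top@z [0.5684 0.3004] sc@z [0.5717 0.2974]
cBL [0.595  0.1583 0.0569] 0.0006457858390988221 top@z [0.5941 0.1574] sc@z [0.5969 0.1566]
cBR [ 0.6554 -0.0755  0.0605] 0.000888033011881331 top@z [ 0.6549 -0.0763] sc@z [ 0.6556 -0.0746]
tinA [0.5698 0.0117 0.1542] 0.016295127889685714 top@z [ 0.5635 -0.0015] sc@z [0.5554 0.0475]
tinB [0.5198 0.0044 0.1486] 0.018389653205653722 top@z [ 0.5103 -0.0109] sc@z [0.5078 0.0379]
tinC [0.549  0.0355 0.0726] 0.0187507272867221 top@z [0.5552 0.0497] sc@z [ 0.5662 -0.003 ]
tinD [0.4935 0.0258 0.0674] 0.01819114465243898 top@z [0.5009 0.0401] sc@z [ 0.5181 -0.0139]
cdA [ 0.615   0.333  -0.0015] 0.0005946790637486836 top@z [0.6147 0.3319] sc@z [0.6171 0.3275]
cdB [0.5994 0.2546 0.    ] 0.00018545802056208204 top@z [0.599  0.2539] sc@z [0.6011 0.2513]
cdC [ 0.5221  0.2702 -0.    ] 0.0003132823959861585 top@z [0.5216 0.2691] sc@z [0.5245 0.2672]
cdD [0.5389 0.3476 0.0014] 0.0001335539512214493 top@z [0.5386 0.3468] sc@z [0.5404 0.3453]
tBL [ 0.5852 -0.2571] scene [ 0.5875 -0.3896]
tBR [ 0.5857 -0.3915] scene [ 0.5919 -0.2609]
tFR [ 0.3202 -0.3862] scene [ 0.3303 -0.2592]
tFL [ 0.32   -0.2539] scene [ 0.3239 -0.3866]
purple1 [0.3873 0.1259]
purple2 [0.3081 0.1639]
bottle [ 0.7592 -0.2565]
[[-0.9739  0.2268 -0.0002]
 [ 0.2268  0.9739 -0.0008]
 [-0.     -0.0008 -1.    ]]
```

Triangulated heights agree with the text to within a few mm. The caddy is at about (.5555,.023) with yaw 14.5°, its length comes out at 241 mm against 244, and the predicted jar and glue spots match the measured ones. The tin's yaw is about 10°. I move towards the caddy for a wrist look.

```bash
cat >> h.py <<'E'
def plan(p,a,start=None):
    """numbers for a move from the present (or given) pose to TCP p, jaws at a deg from world x"""
    o=r.get_obs()
    if start is None: p0,R0=np.array(o["tcp_pos"]),R.from_rotvec(o["orientation"])
    else: p0,R0=np.array(start[0]),down(start[1])
    t=R0.inv().apply(np.array(p)-p0)/.4
    w=min([(R0.inv()*down(b)).as_rotvec()/np.pi for b in(a,)],key=np.linalg.norm)
    print("plan",np.round(w,4),np.round(t,4),"dist",np.linalg.norm(np.array(p)-p0)*1e3)
def down(a):
    a=np.radians(a);y=np.array([np.cos(a),np.sin(a),0]);z=np.array([0,0,-1.]);return R.from_matrix(np.c_[np.cross(y,z),y,z])
E
python3 -c "
from h import *
plan((.45,.36,.26),45)
plan((.50,.02,.26),14.5,((.45,.36,.26),45))"
```

```text
plan [-0.0003  0.0001  0.1772] [-0.8916 -0.5552 -0.0724] dist 421.12490715313726
plan [0.     0.     0.1694] [-0.6894 -0.5127  0.    ] dist 343.6568055487916
```

Emit:
apply_moves(
  plan=[
    [[0,0,0.177,-0.892,-0.555,-0.072,-1],[0,0,0.177,-0.892,-0.555,-0.072,-1],[0,0,0.177,-0.892,-0.555,-0.072,-1],[0,0,0.177,-0.892,-0.555,-0.072,-1],[0,0,0.177,-0.892,-0.555,-0.072,-1],[0,0,0.177,-0.892,-0.555,-0.072,-1],[0,0,0.177,-0.892,-0.555,-0.072,-1],[0,0,0.177,-0.892,-0.555,-0.072,-1],[0,0,0.177,-0.892,-0.555,-0.072,-1],[0,0,0.177,-0.892,-0.555,-0.072,-1],[0,0,0.177,-0.892,-0.555,-0.072,-1],[0,0,0.177,-0.892,-0.555,-0.072,-1]],
  ],
  force=40,
)

```text
clock: 1.25
tcp_pos: [0.4531, 0.3569, 0.2605]
orientation: [1.211, 2.897, 0.0]
contact_force: [0.4, 1.8, 0.4]
grip_width: 0.0852
```

```bash
python3 -c "
from h import *
import pickle
f=r.grab_frame('wrist');save(f,'pics/w1.png');pickle.dump(f,open('w1.pkl','wb'))
for X in [(.569,.30,.004),(.5123,.0872,.122),(.533,.0196,.116)]: print(proj(f,X))
plan((.50,.02,.26),14.5)"
```

```text
(np.float64(351.3497164916367), np.float64(302.3193176402545))
(np.float64(171.4881434282621), np.float64(455.12608290314233))
(np.float64(150.38809476566556), np.float64(495.6782511677439))
plan [ 0.0001 -0.      0.1686] [-0.6876 -0.5115  0.0004] dist 342.8101253307746
```

Emit:
apply_moves(
  plan=[
    [[0,0,0.17,-0.689,-0.513,0,-1],[0,0,0.17,-0.689,-0.513,0,-1],[0,0,0.17,-0.689,-0.513,0,-1],[0,0,0.17,-0.689,-0.513,0,-1],[0,0,0.17,-0.689,-0.513,0,-1],[0,0,0.17,-0.689,-0.513,0,-1],[0,0,0.17,-0.689,-0.513,0,-1],[0,0,0.17,-0.689,-0.513,0,-1],[0,0,0.17,-0.689,-0.513,0,-1],[0,0,0.17,-0.689,-0.513,0,-1],[0,0,0.17,-0.689,-0.513,0,-1]],
  ],
)

```text
clock: 2.22
tcp_pos: [0.5001, 0.022, 0.26]
orientation: [-1.923, -2.484, -0.001]
contact_force: [0.4, -0.1, 0.7]
grip_width: 0.0855
```

```bash
python3 -c "
from h import *
import pickle
f=r.grab_frame('wrist');save(f,'pics/w2.png');pickle.dump(f,open('w2.pkl','wb'))
print(r.get_obs()['tcp_pos'],r.get_obs()['joints'])
for X in [(.5123,.0872,.122),(.533,.0196,.116),(.548,-.051,.13),(.5905,.0255,.054)]: print(proj(f,X))
"
```

```text
[0.5    0.023  0.2599] [-0.6606  0.1647  0.558   1.9592 -0.1016  1.0449  0.1975]
(np.float64(354.06909164968823), np.float64(156.82941144043338))
(np.float64(354.56507793638644), np.float64(242.80514543533766))
(np.float64(350.01481252820037), np.float64(327.488007056696))
(np.float64(404.492145949606), np.float64(233.38483352740164))
```

View pics/w2.png

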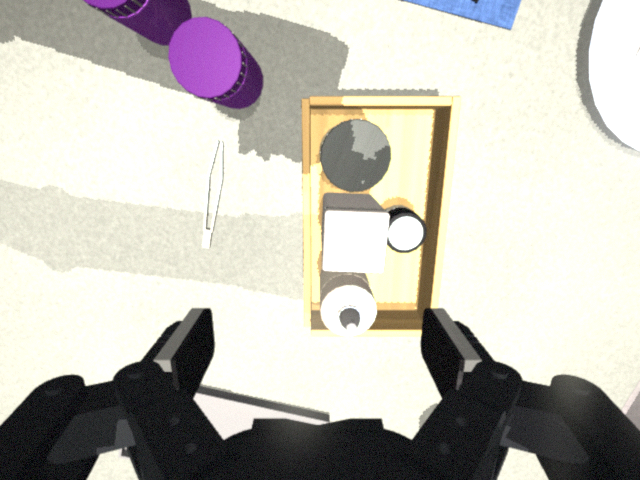

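View pics/w1.png

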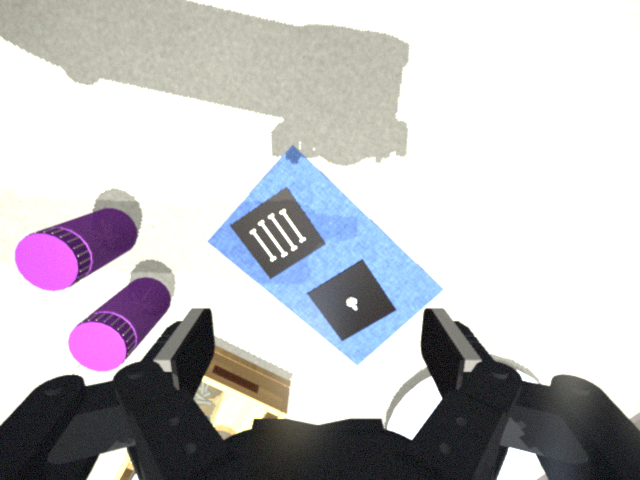

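Wrist picture w2: jar lid (355,156), tin top (355,240), glue tip (351,328), loupe (405,232), each within 2.5 px of prediction. w1 shows the skull card at (352,298) with the skull at (352,303).

```bash
python3 -c "
from h import *
import pickle
T,S=pickle.load(open('ts.pkl','rb'));w1=pickle.load(open('w1.pkl','rb'));w2=pickle.load(open('w2.pkl','rb'))
tc=lambda p:((p[0]+.5)/3-.5+120,(p[1]+.5)/3-.5+170)
for n,f,a,b,z in [('jar',w2,(449,232),(355,156),.122),('tin',w2,(557.5,199.5),(354.7,240.5),.116),('glue',w2,(671,174),(351,328),.13),('loupe',w2,(549,120),(405,232),.054),('card',w1,(149.5,159),(351.7,298.2),.004),('skull',w1,(148,157),(352,302),.01)]:
  print(n,*tri([(T,tc(a)),(f,b)]),onz(f,b,z))
c=[onz(w2,p,.116) for p in[(325,209),(387,210),(384,272),(323,271)]]
for i in range(4):
  d=c[i]-c[i-1];print('tin edge',np.degrees(np.arctan2(d[1],d[0])),np.linalg.norm(d))
cd=[onz(w2,p,.06) for p in[(459,97),(303,98),(438,334)]]
print(cd);d=cd[0]-cd[2];print('caddy y',np.degrees(np.arctan2(d[1],d[0]))-90,np.linalg.norm(d))
plan((.548,-.051,.16),14.5)
plan((.548,-.051,.066),14.5,((.548,-.051,.16),14.5))
"
```

```text
jar [0.5128 0.0873 0.1146] 0.0009461571336841256 [0.5128 0.088  0.122 ]
tin [0.5334 0.0195 0.1087] 0.00045729392371746515 [0.5325 0.0216 0.116 ]
glue [ 0.5477 -0.0502  0.1323] 0.0006858683238988539 [ 0.549  -0.0513  0.13  ]
loupe [0.5911 0.0259 0.0505] 0.0007239730240781287 [0.5905 0.027  0.054 ]
card [ 0.5689  0.3022 -0.004 ] 0.0003419253366963642 [0.5653 0.3042 0.004 ]
skull [0.5694 0.3012 0.0045] 0.0003683636530331012 [0.5667 0.3025 0.01  ]
tin edge 103.00947595832535 0.05424519828077317
tin edge 13.524217975786152 0.050726967416834766
tin edge -74.96516923887631 0.05432378116687014
tin edge -166.543140156021 0.052646422638576704
[array([0.5954, 0.1587, 0.06  ]), array([0.4607, 0.1231, 0.06  ]), array([ 0.6604, -0.0722,  0.06  ])]
caddy y 15.698818836641308 0.23992686721876627
plan [-0.0001 -0.0003  0.0007] [-0.2095  0.0695  0.2494] dist 133.2245645255959
plan [0. 0. 0.] [0.    0.    0.235] dist 94.0
```

Emit:
apply_moves(
  plan=[
    [[0,0,0,-0.21,0.07,0.25,-1],[0,0,0,-0.21,0.07,0.25,-1],[0,0,0,-0.21,0.07,0.25,-1],[0,0,0,-0.21,0.07,0.25,-1],[0,0,0,-0.21,0.07,0.25,-1],[0,0,0,-0.21,0.07,0.3,-1],[0,0,0,-0.21,0.07,0.36,-1],[0,0,0,-0.21,0.07,0.42,-1],[0,0,0,-0.21,0.07,0.46,-1],[0,0,0,-0.21,0.07,0.48,-1],[0,0,0,-0.21,0.07,0.485,-1],[0,0,0,-0.21,0.07,0.485,-1]],
  ],
)

```text
clock: 3.27
tcp_pos: [0.5487, -0.0524, 0.0668]
orientation: [-1.922, -2.485, -0.002]
contact_force: [0.2, -0.0, -0.3]
grip_width: 0.0857
```

Emit:
apply_moves(
  plan=[
    [[0,0,0,0,0,0,0.2],[0,0,0,0,0,0,0.4],[0,0,0,0,0,0,0.6],[0,0,0,0,0,0,0.8],[0,0,0,0,0,0,1],[0,0,0,0,0,0,1],[0,0,0,0,0,0,1],[0,0,0,0,0,0,1],[0,0,0,0,0,0,1]],
  ],
  force=40,
)

```text
clock: 4.02
tcp_pos: [0.5492, -0.0539, 0.0674]
orientation: [1.924, 2.482, 0.003]
contact_force: [-1.4, 0.7, 6.3]
grip_width: 0.053
```

```bash
python3 -c "
from h import *
o=r.get_obs();print(o['tcp_pos'])
plan((.545,-.297,.18),14.5)
plan((.545,-.297,.059),14.5)"
```

```text
[ 0.5492 -0.0539  0.0674]
plan [ 0.0007 -0.     -0.0005] [-0.5859 -0.1608 -0.2819] dist 267.8976085642121
plan [ 0.0007 -0.     -0.0005] [-0.5859 -0.1615  0.0206] dist 243.24513465189955
```

Emit:
apply_moves(
  plan=[
    [[0,0,0,0,0,-0.05,1],[0,0,0,0,0,-0.13,1],[0,0,0,0,0,-0.22,1],[0,0,0,0,0,-0.28,1],[0,0,0,-0.06,-0.02,-0.28,1],[0,0,0,-0.15,-0.04,-0.28,1],[0,0,0,-0.24,-0.07,-0.28,1],[0,0,0,-0.33,-0.09,-0.28,1],[0,0,0,-0.42,-0.12,-0.28,1],[0,0,0,-0.51,-0.14,-0.28,1],[0,0,0,-0.57,-0.16,-0.28,1],[0,0,0,-0.586,-0.161,-0.28,1]],
  ],
)

```text
clock: 5.02
tcp_pos: [0.542, -0.3035, 0.179]
orientation: [1.933, 2.474, -0.004]
contact_force: [-0.2, 0.7, -1.8]
grip_width: 0.0526
```

Emit:
apply_moves(
  plan=[
    [[0,0,0,0,0,0.0,1],[0,0,0,0,0,0.06,1],[0,0,0,0,0,0.13,1],[0,0,0,0,0,0.2,1],[0,0,0,0,0,0.25,1],[0,0,0,0,0,0.28,1],[0,0,0,0,0,0.29,1],[0,0,0,0,0,0.294,1],[0,0,0,0,0,0.294,1]],
  ],
)

```text
clock: 5.77
tcp_pos: [0.5451, -0.2969, 0.0613]
orientation: [1.923, 2.483, 0.001]
contact_force: [-0.5, 0.5, -0.7]
grip_width: 0.0526
```

```bash
python3 -c "
from h import *
o=r.get_obs();print(o['tcp_pos'],o['contact_force'],o['grip_width'])"
```

```text
[ 0.5451 -0.2969  0.0613] [-0.4765  0.4604 -0.7402] 0.05255616198745631
```

Emit:
apply_moves(
  plan=[
    [[0,0,0,0,0,0.004,1],[0,0,0,0,0,0.005,1],[0,0,0,0,0,0.005,0.6],[0,0,0,0,0,0.005,0.2],[0,0,0,0,0,0.005,-0.4],[0,0,0,0,0,0.005,-1],[0,0,0,0,0,0.005,-1],[0,0,0,0,0,0.005,-1],[0,0,0,0,0,0.005,-1]],
  ],
)

```text
clock: 6.52
tcp_pos: [0.5442, -0.2971, 0.0584]
orientation: [-1.925, -2.483, 0.0]
contact_force: [-0.9, -0.1, 0.3]
grip_width: 0.0854
```

```bash
python3 -c "
from h import *
o=r.get_obs();print(o['tcp_pos'],o['grip_width'])
plan((.533,.02,.20),13)
plan((.533,.02,.066),13,((.533,.02,.20),13))"
```

```text
[ 0.5442 -0.2971  0.0584] 0.08542022635569745
plan [-0.0001 -0.      0.0079] [ 0.7748  0.1703 -0.3539] dist 347.4535523082578
plan [0. 0. 0.] [0.    0.    0.335] dist 134.0
```

Emit:
apply_moves(
  plan=[
    [[0,0,0,0,0,-0.1,-1],[0,0,0,0,0,-0.2,-1],[0,0,0,0,0,-0.3,-1],[0,0,0.008,0.08,0.02,-0.354,-1],[0,0,0.008,0.18,0.04,-0.354,-1],[0,0,0.008,0.28,0.06,-0.354,-1],[0,0,0.008,0.38,0.084,-0.354,-1],[0,0,0.008,0.48,0.106,-0.354,-1],[0,0,0.008,0.58,0.128,-0.354,-1],[0,0,0.008,0.68,0.15,-0.354,-1],[0,0,0.008,0.75,0.165,-0.354,-1],[0,0,0.008,0.775,0.17,-0.354,-1]],
  ],
)

```text
clock: 7.52
tcp_pos: [0.5325, 0.026, 0.1998]
orientation: [-1.946, -2.464, -0.002]
contact_force: [-0.9, 1.1, 0.2]
grip_width: 0.0854
```

Emit:
apply_moves(
  plan=[
    [[0,0,0,0,0,0.0,-1],[0,0,0,0,0,0.06,-1],[0,0,0,0,0,0.14,-1],[0,0,0,0,0,0.22,-1],[0,0,0,0,0,0.28,-1],[0,0,0,0,0,0.32,-1],[0,0,0,0,0,0.335,-1],[0,0,0,0,0,0.335,-1]],
  ],
)

```text
clock: 8.18
tcp_pos: [0.5321, 0.0178, 0.065]
orientation: [-1.959, -2.455, 0.004]
contact_force: [-1.0, 0.1, -0.0]
grip_width: 0.0855
```

Emit:
apply_moves(
  plan=[
    [[0,0,0,0,0,0,0.2],[0,0,0,0,0,0,0.4],[0,0,0,0,0,0,0.6],[0,0,0,0,0,0,0.8],[0,0,0,0,0,0,1],[0,0,0,0,0,0,1],[0,0,0,0,0,0,1],[0,0,0,0,0,0,1],[0,0,0,0,0,0,1]],
  ],
)

```text
clock: 8.93
tcp_pos: [0.5338, 0.0198, 0.0675]
orientation: [1.955, 2.457, 0.003]
contact_force: [-1.5, -2.0, 7.5]
grip_width: 0.0537
```

```bash
python3 -c "
from h import *
o=r.get_obs();print(o['tcp_pos'],o['grip_width'])
plan((.455,-.347,.18),13)
plan((.455,-.347,o['tcp_pos'][2]-.008),13)"
```

```text
[0.5338 0.0198 0.0675] 0.053700647271793564
plan [ 0.0008  0.     -0.0002] [-0.8493 -0.3972 -0.282 ] dist 391.6353443010051
plan [ 0.0008  0.     -0.0002] [-0.8493 -0.3979  0.0192] dist 375.2201798351629
```

Emit:
apply_moves(
  plan=[
    [[0,0,0,0,0,-0.05,1],[0,0,0,0,0,-0.13,1],[0,0,0,0,0,-0.22,1],[0,0,0,-0.04,-0.02,-0.28,1],[0,0,0,-0.12,-0.056,-0.28,1],[0,0,0,-0.22,-0.103,-0.28,1],[0,0,0,-0.32,-0.15,-0.28,1],[0,0,0,-0.42,-0.196,-0.28,1],[0,0,0,-0.52,-0.243,-0.28,1],[0,0,0,-0.62,-0.29,-0.28,1],[0,0,0,-0.72,-0.337,-0.28,1],[0,0,0,-0.8,-0.374,-0.28,1]],
  ],
)

```text
clock: 9.93
tcp_pos: [0.4601, -0.3185, 0.1786]
orientation: [1.955, 2.459, 0.001]
contact_force: [0.8, 0.2, -1.3]
grip_width: 0.0535
```

Emit:
apply_moves(
  plan=[
    [[0,0,0,-0.04,-0.02,0.0,1],[0,0,0,-0.049,-0.023,0,1],[0,0,0,-0.049,-0.023,0,1],[0,0,0,-0.049,-0.023,0.06,1],[0,0,0,-0.049,-0.023,0.13,1],[0,0,0,-0.049,-0.023,0.2,1],[0,0,0,-0.049,-0.023,0.25,1],[0,0,0,-0.049,-0.023,0.28,1],[0,0,0,-0.049,-0.023,0.293,1],[0,0,0,-0.049,-0.023,0.293,1],[0,0,0,-0.049,-0.023,0.293,1]],
  ],
)

```text
clock: 10.85
tcp_pos: [0.4573, -0.3377, 0.0616]
orientation: [1.954, 2.459, 0.001]
contact_force: [0.2, 0.0, -1.7]
grip_width: 0.0538
```

Emit:
apply_moves(
  plan=[
    [[0,0,0,0,0,0.004,1],[0,0,0,0,0,0.005,1],[0,0,0,0,0,0.005,0.6],[0,0,0,0,0,0.005,0.2],[0,0,0,0,0,0.005,-0.4],[0,0,0,0,0,0.005,-1],[0,0,0,0,0,0.005,-1],[0,0,0,0,0,0.005,-1],[0,0,0,0,0,0.005,-1]],
  ],
)

```text
clock: 11.6
tcp_pos: [0.4562, -0.3382, 0.0589]
orientation: [-1.956, -2.458, 0.0]
contact_force: [0.3, 0.5, 0.3]
grip_width: 0.0852
```

```bash
python3 -c "
from h import *
o=r.get_obs();print(o['tcp_pos'],o['grip_width'])
plan((.46,-.2,.20),14.5)
plan((.5125,.087,.20),14.5)
plan((.5125,.087,.20),14.5,((.46,-.2,.20),14.5))"
```

```text
[ 0.4562 -0.3382  0.0589] 0.08519920296595936
plan [-0.      0.     -0.0085] [ 0.3345  0.0869 -0.3529] dist 197.57252423615918
plan [-0.      0.     -0.0085] [ 1.0042  0.3759 -0.3529] dist 451.5418980970304
plan [0. 0. 0.] [0.6618 0.3067 0.    ] dist 291.762317649144
```

Emit:
apply_moves(
  plan=[
    [[0,0,0,0,0,-0.1,-1],[0,0,0,0,0,-0.2,-1],[0,0,0,0,0,-0.3,-1],[0,0,-0.008,0.08,0.03,-0.35,-1],[0,0,-0.008,0.17,0.063,-0.35,-1],[0,0,-0.008,0.26,0.097,-0.35,-1],[0,0,-0.008,0.35,0.13,-0.35,-1],[0,0,-0.008,0.44,0.164,-0.35,-1],[0,0,-0.008,0.53,0.197,-0.35,-1],[0,0,-0.008,0.62,0.23,-0.35,-1],[0,0,-0.008,0.71,0.265,-0.35,-1],[0,0,-0.008,0.75,0.28,-0.35,-1]],
  ],
)

```text
clock: 12.6
tcp_pos: [0.4984, -0.015, 0.1989]
orientation: [-1.917, -2.488, -0.003]
contact_force: [-0.0, 0.4, 0.1]
grip_width: 0.0853
```

Emit:
apply_moves(
  plan=[
    [[0,0,0,0.08,0.03,0,-1],[0,0,0,0.16,0.06,0,-1],[0,0,0,0.22,0.085,0,-1],[0,0,0,0.245,0.093,0,-1],[0,0,0,0.245,0.093,0,-1],[0,0,0,0.245,0.093,0,-1]],
  ],
)

```text
clock: 13.1
tcp_pos: [0.5093, 0.0826, 0.1988]
orientation: [1.925, 2.483, -0.001]
contact_force: [0.2, -1.4, -0.2]
grip_width: 0.0857
```

```bash
python3 -c "
from h import *
o=r.get_obs();print(o['tcp_pos'],o['qvel'])
plan((.5125,.087,.066),14.5)"
```

```text
[0.5093 0.0826 0.1988] [ 0.0255 -0.0094  0.0252  0.0092  0.0044  0.0003 -0.0011]
plan [-0.0002  0.0002 -0.0004] [0.009  0.0106 0.3319] dist 132.86246406254523
```

Emit:
apply_moves(
  plan=[
    [[0,0,0,0.006,0.009,0.0,-1],[0,0,0,0.006,0.009,0.06,-1],[0,0,0,0.006,0.009,0.14,-1],[0,0,0,0.006,0.009,0.22,-1],[0,0,0,0.006,0.009,0.28,-1],[0,0,0,0.006,0.009,0.32,-1],[0,0,0,0.006,0.009,0.332,-1],[0,0,0,0.006,0.009,0.332,-1],[0,0,0,0.006,0.009,0.332,-1]],
  ],
)

```text
clock: 13.85
tcp_pos: [0.5132, 0.0857, 0.0668]
orientation: [1.927, 2.48, 0.001]
contact_force: [-0.2, 1.6, 1.1]
grip_width: 0.0857
```

Emit:
apply_moves(
  plan=[
    [[0,0,0,0,0,0,0.2],[0,0,0,0,0,0,0.4],[0,0,0,0,0,0,0.6],[0,0,0,0,0,0,0.8],[0,0,0,0,0,0,1],[0,0,0,0,0,0,1],[0,0,0,0,0,0,1],[0,0,0,0,0,0,1],[0,0,0,0,0,0,1]],
  ],
)

```text
clock: 14.6
tcp_pos: [0.5134, 0.087, 0.0674]
orientation: [1.924, 2.482, 0.003]
contact_force: [0.1, -0.8, 5.6]
grip_width: 0.055
```

```bash
python3 -c "
from h import *
o=r.get_obs();print(o['tcp_pos'],o['grip_width'])
plan((.46,-.05,.18),14.5)
plan((.37,-.297,.18),14.5,((.46,-.05,.18),14.5))"
```

```text
[0.5134 0.087  0.0674] 0.05500738394905894
plan [ 0.0007 -0.0001 -0.0004] [-0.2982 -0.2139 -0.2821] dist 185.1616833404178
plan [0. 0. 0.] [-0.5415 -0.3724  0.    ] dist 262.8859068113009
```

Emit:
apply_moves(
  plan=[
    [[0,0,0,0,0,-0.05,1],[0,0,0,0,0,-0.13,1],[0,0,0,0,0,-0.22,1],[0,0,0,-0.04,-0.03,-0.28,1],[0,0,0,-0.12,-0.085,-0.28,1],[0,0,0,-0.2,-0.14,-0.28,1],[0,0,0,-0.28,-0.195,-0.28,1],[0,0,0,-0.36,-0.25,-0.28,1],[0,0,0,-0.44,-0.306,-0.28,1],[0,0,0,-0.52,-0.363,-0.28,1],[0,0,0,-0.6,-0.42,-0.28,1],[0,0,0,-0.64,-0.447,-0.28,1]],
  ],
)

```text
clock: 15.6
tcp_pos: [0.4003, -0.2097, 0.1786]
orientation: [1.93, 2.478, -0.0]
contact_force: [-0.6, -0.0, -1.9]
grip_width: 0.0554
```

Emit:
apply_moves(
  plan=[
    [[0,0,0,-0.08,-0.056,0,1],[0,0,0,-0.15,-0.1,0,1],[0,0,0,-0.19,-0.13,0,1],[0,0,0,-0.2,-0.139,0,1],[0,0,0,-0.2,-0.139,0,1],[0,0,0,-0.2,-0.139,0.0,1]],
  ],
)

```text
clock: 16.1
tcp_pos: [0.3692, -0.2962, 0.178]
orientation: [-1.924, -2.482, -0.001]
contact_force: [0.1, -0.4, -3.1]
grip_width: 0.0549
```

```bash
python3 -c "
from h import *
o=r.get_obs();print(o['tcp_pos'],o['grip_width'])
plan((.37,-.297,.0594),14.5)"
```

```text
[ 0.3692 -0.2962  0.178 ] 0.05494098951476624
plan [ 0.0001 -0.0003 -0.0004] [-0.0028  0.0013  0.2965] dist 118.62478789677749
```

Emit:
apply_moves(
  plan=[
    [[0,0,0,0,0,0.06,1],[0,0,0,0,0,0.13,1],[0,0,0,0,0,0.2,1],[0,0,0,0,0,0.25,1],[0,0,0,0,0,0.28,1],[0,0,0,0,0,0.29,1],[0,0,0,0,0,0.295,1],[0,0,0,0,0,0.297,1],[0,0,0,0,0,0.297,1],[0,0,0,0,0,0.297,1]],
  ],
)

```text
clock: 16.93
tcp_pos: [0.37, -0.2971, 0.0601]
orientation: [1.923, 2.482, 0.001]
contact_force: [-0.3, -0.1, -2.6]
grip_width: 0.0551
```

Emit:
apply_moves(
  plan=[
    [[0,0,0,0,0,0.001,1],[0,0,0,0,0,0.001,0.6],[0,0,0,0,0,0.001,0.2],[0,0,0,0,0,0.001,-0.4],[0,0,0,0,0,0.001,-1],[0,0,0,0,0,0.001,-1],[0,0,0,0,0,0.001,-1],[0,0,0,0,0,0.001,-1]],
  ],
)

```text
clock: 17.6
tcp_pos: [0.3692, -0.2971, 0.0589]
orientation: [-1.925, -2.483, 0.0]
contact_force: [0.2, 0.2, 0.1]
grip_width: 0.0855
```

```bash
python3 -c "
from h import *
o=r.get_obs();print(o['tcp_pos'],o['grip_width'],o['joints'])
plan((.42,-.1,.22),50)
plan((.53,.01,.20),104.5,((.42,-.1,.22),50))"
```

```text
[ 0.3692 -0.2971  0.0589] 0.08553982682369637 [ 0.0825  0.4708  0.5745  2.1936 -0.4566  0.5933  1.2442]
plan [-0.     -0.     -0.1977] [ 0.4455  0.2458 -0.4028] dist 259.5856242995099
plan [ 0.      0.     -0.3028] [-0.0339  0.3874  0.05  ] dist 156.84387141358124
```

Emit:
apply_moves(
  plan=[
    [[0,0,0,0,0,-0.1,-1],[0,0,0,0,0,-0.2,-1],[0,0,0,0,0,-0.3,-1],[0,0,-0.03,0.04,0.02,-0.38,-1],[0,0,-0.06,0.1,0.055,-0.4,-1],[0,0,-0.09,0.16,0.09,-0.4,-1],[0,0,-0.12,0.22,0.12,-0.4,-1],[0,0,-0.15,0.28,0.155,-0.4,-1],[0,0,-0.18,0.34,0.19,-0.4,-1],[0,0,-0.198,0.4,0.22,-0.4,-1],[0,0,-0.198,0.44,0.245,-0.4,-1]],
  ],
)

```text
clock: 18.52
tcp_pos: [0.4202, -0.0998, 0.2189]
orientation: [-1.065, -2.955, -0.001]
contact_force: [-0.4, 0.1, -1.0]
grip_width: 0.0853
```

Emit:
apply_moves(
  plan=[
    [[0,0,-0.04,-0.004,0.04,0.01,-1],[0,0,-0.08,-0.01,0.1,0.02,-1],[0,0,-0.12,-0.015,0.16,0.03,-1],[0,0,-0.16,-0.02,0.22,0.04,-1],[0,0,-0.2,-0.025,0.28,0.05,-1],[0,0,-0.24,-0.03,0.34,0.05,-1],[0,0,-0.28,-0.034,0.38,0.05,-1],[0,0,-0.303,-0.034,0.387,0.05,-1],[0,0,-0.303,-0.034,0.387,0.05,-1],[0,0,-0.303,-0.034,0.387,0.05,-1]],
  ],
)

```text
clock: 19.35
tcp_pos: [0.5297, 0.0074, 0.1986]
orientation: [0.395, -3.116, 0.0]
contact_force: [0.3, 1.1, 0.5]
grip_width: 0.0854
```

```bash
python3 -c "
from h import *
import pickle
o=r.get_obs();print(o['tcp_pos'],o['grip_width'],o['joints'],R.from_rotvec(o['orientation']).as_matrix()[:,1])
f=r.grab_frame('wrist');save(f,'pics/w3.png');pickle.dump(f,open('w3.pkl','wb'))
f=r.grab_frame('scene');save(f,'pics/s3.png')
print(r.get_obs()['tcp_pos'])
plan((.5908,.026,.09),104.5)"
```

```text
[0.5297 0.0074 0.1986] 0.08542446636950053 [-0.4206  0.2823  0.3474  1.9549 -0.1188  0.9247  1.8088] [-0.2495  0.9684 -0.0001]
[0.5294 0.007  0.1988]
plan [-0.     -0.0002 -0.0005] [-0.1606  0.008   0.2719] dist 126.36188519287167
```

View pics/w3.png

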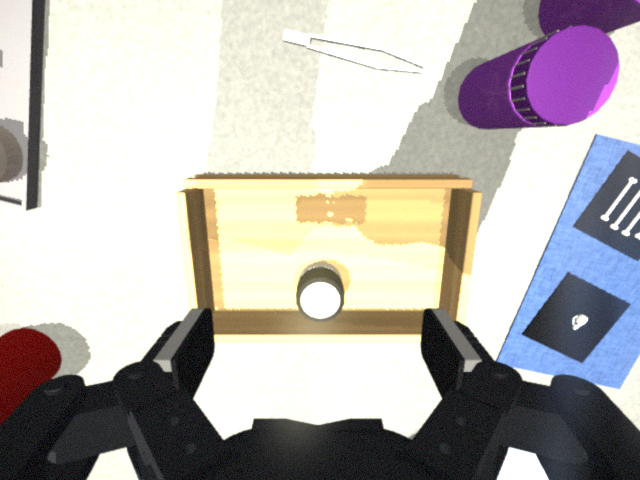

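View pics/s3.png

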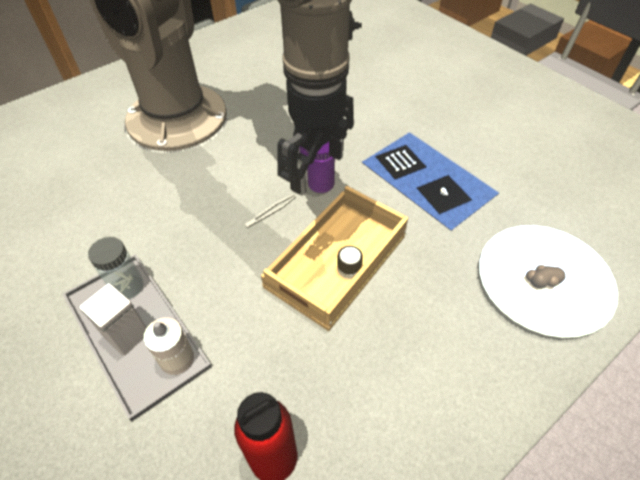

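Picture w3 shows the caddy holding only the loupe, lens at (321,298); the skull card is at (576,317) with the skull at (579,322). s3 shows jar, tin and glue upright on the tray, with the bottle and tweezers untouched.

```bash
python3 -c "
from h import *
import pickle
T,S=pickle.load(open('ts.pkl','rb'));w1=pickle.load(open('w1.pkl','rb'));w2=pickle.load(open('w2.pkl','rb'));w3=pickle.load(open('w3.pkl','rb'))
tc=lambda p:((p[0]+.5)/3-.5+120,(p[1]+.5)/3-.5+170)
sc=lambda p:((p[0]+.5)/3-.5+240,(p[1]+.5)/3-.5+130)
L=[(T,tc((549,120))),(S,sc((331,378))),(w2,(405,232)),(w3,(321,298))]
C=[(T,tc((149.5,159))),(S,sc((613,192.5))),(w1,(351.7,298.2)),(w3,(576,317))]
K=[(T,tc((148,157))),(S,sc((613,185))),(w1,(352,302)),(w3,(579,322))]
for n,l,z in(('loupe',L,.054),('card',C,.004),('skull',K,.01)):
  print(n,tri(l),*[onz(f,p,z)[:2] for f,p in l])
"
```

```text
loupe (array([0.591 , 0.0261, 0.0502]), np.float64(0.0009694320865529255)) [0.5901 0.0253] [0.5929 0.0238] [0.5905 0.027 ] [0.589  0.0266]
card (array([ 0.5682,  0.3027, -0.0012]), np.float64(0.0017427909662244)) [0.5684 0.3004] [0.5717 0.2974] [0.5653 0.3042] [0.5663 0.3001]
skull (array([0.5689, 0.3011, 0.0072]), np.float64(0.001467453730016948)) [0.5691 0.3   ] [0.5701 0.2974] [0.5667 0.3025] [0.5689 0.3003]
```

Emit:
apply_moves(
  plan=[
    [[0,0,0,-0.05,0.003,0.03,-1],[0,0,0,-0.11,0.007,0.08,-1],[0,0,0,-0.16,0.008,0.15,-1],[0,0,0,-0.16,0.008,0.2,-1],[0,0,0,-0.16,0.008,0.25,-1],[0,0,0,-0.16,0.008,0.25,-1],[0,0,0,-0.16,0.008,0.25,-1],[0,0,0,-0.16,0.008,0.25,-1]],
  ],
)

```text
clock: 20.12
tcp_pos: [0.5916, 0.0265, 0.1001]
orientation: [-0.397, 3.115, -0.0]
contact_force: [0.7, 0.4, 0.4]
grip_width: 0.0859
```

```bash
python3 -c "
from h import *
print(r.get_obs()['tcp_pos'])
plan((.5905,.0258,.018),104.5)"
```

```text
[0.5916 0.0265 0.1001]
plan [-0.0001  0.0004  0.0001] [ 0.0034 -0.001   0.2054] dist 82.15587388769069
```

Emit:
apply_moves(
  plan=[
    [[0,0,0,0.002,0,0.05,-1],[0,0,0,0.003,0,0.11,-1],[0,0,0,0.003,0,0.15,-1],[0,0,0,0.003,0,0.18,-1],[0,0,0,0.003,0,0.2,-1],[0,0,0,0.003,0,0.205,-1],[0,0,0,0.003,0,0.205,-1],[0,0,0,0.003,0,0.205,-1]],
  ],
  force=25,
)

```text
clock: 20.78
tcp_pos: [0.5908, 0.0267, 0.0179]
orientation: [-0.399, 3.115, 0.0]
contact_force: [-0.1, -0.6, 0.1]
grip_width: 0.0858
```

Emit:
apply_moves(
  plan=[
    [[0,0,0,0,0,0,-0.6],[0,0,0,0,0,0,-0.2],[0,0,0,0,0,0,0],[0,0,0,0,0,0,0.2],[0,0,0,0,0,0,0.5],[0,0,0,0,0,0,0.8],[0,0,0,0,0,0,1],[0,0,0,0,0,0,1],[0,0,0,0,0,0,1],[0,0,0,0,0,0,1],[0,0,0,0,0,0,1]],
  ],
)

```text
clock: 21.7
tcp_pos: [0.5904, 0.0268, 0.0175]
orientation: [-0.399, 3.115, 0.0]
contact_force: [0.2, -0.6, 5.5]
grip_width: 0.0431
```

```bash
python3 -c "
from h import *
o=r.get_obs();print(o['tcp_pos'],o['grip_width'],R.from_rotvec(o['orientation']).as_matrix()[:,1])
plan((.569,.2,.12),104.5)
plan((.5685,.3005,.12),104.5)"
```

```text
[0.5904 0.0268 0.0175] 0.04312176021403092 [-0.2522  0.9677  0.    ]
plan [0.     0.0002 0.0006] [-0.0577  0.4325 -0.2562] dist 202.41675272110677
plan [0.     0.0002 0.0006] [-0.1199  0.676  -0.2562] dist 293.1079374235007
```

Emit:
apply_moves(
  plan=[
    [[0,0,0,0,0,-0.05,1],[0,0,0,0,0,-0.13,1],[0,0,0,0,0,-0.21,1],[0,0,0,-0.01,0.05,-0.256,1],[0,0,0,-0.022,0.125,-0.256,1],[0,0,0,-0.036,0.205,-0.256,1],[0,0,0,-0.05,0.285,-0.256,1],[0,0,0,-0.065,0.365,-0.256,1],[0,0,0,-0.079,0.445,-0.256,1],[0,0,0,-0.093,0.525,-0.256,1],[0,0,0,-0.107,0.605,-0.256,1],[0,0,0,-0.117,0.66,-0.256,1]],
  ],
)

```text
clock: 22.7
tcp_pos: [0.5673, 0.2981, 0.1189]
orientation: [0.404, -3.115, -0.002]
contact_force: [0.6, -0.3, -0.1]
grip_width: 0.0433
```

Emit:
apply_moves(
  plan=[
    [[0,0,0,-0.003,0.016,0,1],[0,0,0,-0.003,0.016,0,1],[0,0,0,-0.003,0.016,0,1],[0,0,0,-0.003,0.016,0,1],[0,0,0,-0.003,0.016,0,1]],
  ],
)

```text
clock: 23.12
tcp_pos: [0.5688, 0.2981, 0.1193]
orientation: [0.395, -3.117, 0.002]
contact_force: [0.4, -1.1, -1.4]
grip_width: 0.0434
```

```bash
python3 -c "
from h import *
import pickle
o=r.get_obs();print(o['tcp_pos'],o['grip_width'],o['joints'])
plan((.5685,.3005,.05),104.5)
f=r.grab_frame('wrist');save(f,'pics/w4.png');pickle.dump(f,open('w4.pkl','wb'))
for X in [(.5685,.3005,.004),(.5904-.022,.3005,.14)]: print(proj(f,X))
"
```

```text
[0.5688 0.2981 0.1193] 0.0434263799034908 [-0.7864  0.5545  0.2853  1.7486 -0.1944  0.8667  1.4075]
plan [-0.0003 -0.0001 -0.0003] [-0.0007  0.0063  0.1733] dist 69.3542952694276
(np.float64(320.0553460930841), np.float64(240.0438200459699))
(np.float64(322.6633300481725), np.float64(337.93263900609145))
```

View pics/w4.png

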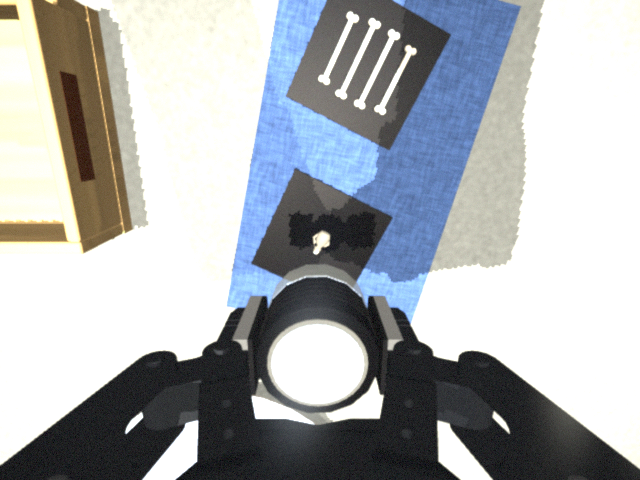

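Picture w4: the loupe is held upright with the lens centre at (318,361), and the skull is just ahead at (321,240), card centre about (321.5,240). The prediction for the card was (320,240).

```bash
python3 -c "
from h import *
import pickle
f=pickle.load(open('w4.pkl','rb'))
o=r.get_obs();print(o['tcp_pos'])
print('lens',onz(f,(318,361),.1558),'card',onz(f,(321.5,240),.004),'skull',onz(f,(321.5,240),.01))
plan((.5685,.3005,.03),104.5)"
```

```text
[0.5688 0.2984 0.1194]
lens [0.5682 0.2985 0.1558] card [0.5682 0.3015 0.004 ] skull [0.5665 0.301  0.01  ]
plan [-0.0002 -0.     -0.0002] [-0.0007  0.0054  0.2234] dist 89.3812922356799
```

Emit:
apply_moves(
  plan=[
    [[0,0,0,-0.002,0.0063,0.0,1],[0,0,0,-0.002,0.0063,0.05,1],[0,0,0,-0.002,0.0063,0.11,1],[0,0,0,-0.002,0.0063,0.16,1],[0,0,0,-0.002,0.0063,0.2,1],[0,0,0,-0.002,0.0063,0.22,1],[0,0,0,-0.002,0.0063,0.22,1],[0,0,0,-0.002,0.0063,0.22,1],[0,0,0,-0.002,0.0063,0.22,1]],
  ],
)

```text
clock: 23.92
tcp_pos: [0.5693, 0.3034, 0.0325]
orientation: [-0.399, 3.114, 0.001]
contact_force: [0.9, -0.3, -0.6]
grip_width: 0.0432
```

```bash
python3 -c "
from h import *
print(r.get_obs()['tcp_pos'])
plan((.5687,.301,.0095),104.5)"
```

```text
[0.5693 0.3034 0.0325]
plan [0.0002 0.0006 0.0005] [ 0.0032 -0.0055  0.0575] dist 23.125407055918398
```

Emit:
apply_moves(
  plan=[
    [[0,0,0,0.003,-0.0055,0,1],[0,0,0,0.003,-0.0055,0,1],[0,0,0,0.003,-0.0055,0.015,1],[0,0,0,0.003,-0.0055,0.03,1],[0,0,0,0.003,-0.0055,0.042,1],[0,0,0,0.003,-0.0055,0.05,1],[0,0,0,0.003,-0.0055,0.053,1],[0,0,0,0.003,-0.0055,0.053,1],[0,0,0,0.003,-0.0055,0.053,1]],
  ],
)

```text
clock: 24.67
tcp_pos: [0.5678, 0.3007, 0.0099]
orientation: [0.4, -3.116, 0.0]
contact_force: [-0.7, -1.1, -0.4]
grip_width: 0.0438
```

```bash
python3 -c "
from h import *
print(r.get_obs()['tcp_pos'],r.get_obs()['contact_force'])
plan((.5687,.301,.0095),104.5)"
```

```text
[0.5678 0.3007 0.0099] [-0.712  -1.0938 -0.3581]
plan [-0.     -0.      0.0006] [-0.0024  0.0001  0.001 ] dist 1.053345898297997
```

Emit:
apply_moves(
  plan=[
    [[0,0,0,-0.002,0,0,1],[0,0,0,-0.002,0,0.002,1],[0,0,0,-0.002,0,0.002,0.4],[0,0,0,-0.002,0,0.002,0],[0,0,0,-0.002,0,0.002,-0.4],[0,0,0,-0.002,0,0.002,-0.8],[0,0,0,-0.002,0,0.002,-1],[0,0,0,-0.002,0,0.002,-1],[0,0,0,-0.002,0,0.002,-1],[0,0,0,-0.002,0,0.002,-1]],
  ],
)

```text
clock: 25.5
tcp_pos: [0.5685, 0.3009, 0.0093]
orientation: [0.4, -3.116, 0.0]
contact_force: [0.3, 0.0, 0.6]
grip_width: 0.0853
```

Emit:
apply_moves(
  plan=[
    [[0,0,0,0,0,-0.05,-1],[0,0,0,0,0,-0.13,-1],[0,0,0,0,0,-0.22,-1],[0,0,0,0,0,-0.31,-1],[0,0,0,0.04,0,-0.39,-1],[0,0,0,0.08,0,-0.45,-1],[0,0,0,0.1,0,-0.47,-1],[0,0,0,0.1,0,-0.47,-1],[0,0,0,0.1,0,-0.47,-1]],
  ],
)

```text
clock: 26.25
tcp_pos: [0.5296, 0.291, 0.197]
orientation: [-0.4, 3.116, 0.001]
contact_force: [0.4, -0.3, -1.6]
grip_width: 0.0854
```

```bash
python3 -c "
from h import *
import pickle
f=r.grab_frame('wrist');save(f,'pics/w5.png');pickle.dump(f,open('w5.pkl','wb'))
o=r.get_obs();print(o['tcp_pos'],proj(f,(.5683,.301,.046)),proj(f,(.5683,.301,.004)))
plan((.45,.02,.22),50)
plan((.369,-.297,.22),14.5,((.45,.02,.22),50))
"
```

```text
[0.5295 0.2907 0.1961] (np.float64(316.5768127324138), np.float64(271.76661956626356)) (np.float64(316.6043784312971), np.float64(256.3001373671024))
plan [-0.0003 -0.0003  0.3035] [ 0.3633 -0.6048 -0.0591] dist 283.1770733515144
plan [0.     0.     0.1972] [-0.3543 -0.7373  0.    ] dist 327.18496297965777
```

View pics/w5.png

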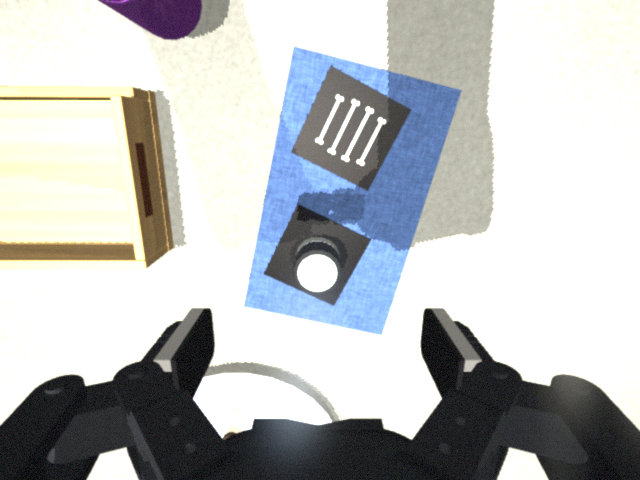

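Picture w5: the loupe stands upright with its lens at (317,272), predicted (316.6,271.8). The card centre from its corners is (317.5,255.8), predicted (316.6,256.3), so the loupe is centred within about 1 mm. Next is the jar.

Emit:
apply_moves(
  plan=[
    [[0,0,0.035,0.03,-0.05,-0.03,-1],[0,0,0.07,0.07,-0.115,-0.059,-1],[0,0,0.105,0.11,-0.18,-0.059,-1],[0,0,0.14,0.15,-0.25,-0.059,-1],[0,0,0.175,0.19,-0.32,-0.059,-1],[0,0,0.21,0.23,-0.39,-0.059,-1],[0,0,0.245,0.27,-0.455,-0.059,-1],[0,0,0.28,0.31,-0.52,-0.059,-1],[0,0,0.303,0.345,-0.575,-0.059,-1],[0,0,0.303,0.363,-0.605,-0.059,-1],[0,0,0.303,0.363,-0.605,-0.059,-1]],
  ],
)

```text
clock: 27.22
tcp_pos: [0.4493, 0.017, 0.2199]
orientation: [-1.076, -2.95, 0.003]
contact_force: [-0.0, 0.2, -0.7]
grip_width: 0.0855
```

Emit:
apply_moves(
  plan=[
    [[0,0,0.03,-0.03,-0.06,0,-1],[0,0,0.06,-0.065,-0.135,0,-1],[0,0,0.09,-0.1,-0.21,0,-1],[0,0,0.12,-0.135,-0.285,0,-1],[0,0,0.15,-0.17,-0.36,0,-1],[0,0,0.18,-0.21,-0.435,0,-1],[0,0,0.197,-0.245,-0.51,0,-1],[0,0,0.197,-0.28,-0.585,0,-1],[0,0,0.197,-0.315,-0.66,0,-1],[0,0,0.197,-0.345,-0.72,0,-1],[0,0,0.197,-0.354,-0.737,0,-1],[0,0,0.197,-0.354,-0.737,0,-1]],
  ],
)

```text
clock: 28.22
tcp_pos: [0.3699, -0.2985, 0.2205]
orientation: [1.922, 2.485, -0.004]
contact_force: [-0.1, -0.4, -0.4]
grip_width: 0.085
```

```bash
python3 -c "
from h import *
o=r.get_obs();print(o['tcp_pos'],o['qvel'])
plan((.3692,-.2971,.0589),14.5)
"
```

```text
[ 0.3699 -0.2985  0.2205] [-0.0512 -0.0266 -0.0348  0.0262  0.0078  0.0079 -0.0593]
plan [-0.0006  0.0005  0.0003] [ 0.0045 -0.0001  0.4041] dist 161.64792425919651
```

Emit:
apply_moves(
  plan=[
    [[0,0,0,0.003,0,0.05,-1],[0,0,0,0.003,0,0.13,-1],[0,0,0,0.003,0,0.21,-1],[0,0,0,0.003,0,0.29,-1],[0,0,0,0.003,0,0.35,-1],[0,0,0,0.003,0,0.39,-1],[0,0,0,0.003,0,0.404,-1],[0,0,0,0.003,0,0.404,-1],[0,0,0,0.003,0,0.404,-1]],
  ],
  force=40,
)

```text
clock: 28.97
tcp_pos: [0.3703, -0.295, 0.0595]
orientation: [-1.918, -2.488, -0.0]
contact_force: [-0.4, -0.6, -0.4]
grip_width: 0.0855
```

```bash
python3 -c "
from h import *
o=r.get_obs();print(o['tcp_pos'],o['contact_force'])
plan((.3692,-.2971,.0589),14.5)
"
```

```text
[ 0.3703 -0.295   0.0595] [-0.4379 -0.5535 -0.4353]
plan [ 0.     -0.0001  0.0013] [-0.0044 -0.004   0.0015] dist 2.458132200403823
```

Small correction, then close.

Emit:
apply_moves(
  plan=[
    [[0,0,0.001,-0.004,-0.003,0,-1],[0,0,0.001,-0.004,-0.003,0,-0.4],[0,0,0.001,-0.004,-0.003,0,0.2],[0,0,0.001,-0.004,-0.003,0,0.6],[0,0,0.001,-0.004,-0.003,0,0.8],[0,0,0.001,-0.004,-0.003,0,1],[0,0,0.001,-0.004,-0.003,0,1],[0,0,0.001,-0.004,-0.003,0,1],[0,0,0.001,-0.004,-0.003,0,1]],
  ],
)

```text
clock: 29.72
tcp_pos: [0.3695, -0.2979, 0.0602]
orientation: [1.924, 2.482, 0.002]
contact_force: [-0.1, 2.0, 8.1]
grip_width: 0.0553
```

```bash
python3 -c "
from h import *
o=r.get_obs();print(o['tcp_pos'],o['grip_width'])
plan((.5130,.087,.19),14.5)
"
```

```text
[ 0.3695 -0.2979  0.0602] 0.05531205155783885
plan [ 0.0006  0.0002 -0.0004] [ 0.8422  0.588  -0.3239] dist 430.81663270256195
```

Emit:
apply_moves(
  plan=[
    [[0,0,0,0,0,-0.05,1],[0,0,0,0,0,-0.13,1],[0,0,0,0,0,-0.22,1],[0,0,0,0.03,0.02,-0.3,1],[0,0,0,0.09,0.063,-0.324,1],[0,0,0,0.16,0.112,-0.324,1],[0,0,0,0.235,0.164,-0.324,1],[0,0,0,0.31,0.216,-0.324,1],[0,0,0,0.385,0.269,-0.324,1],[0,0,0,0.46,0.32,-0.324,1],[0,0,0,0.53,0.37,-0.324,1],[0,0,0,0.58,0.405,-0.324,1]],
  ],
)

```text
clock: 30.72
tcp_pos: [0.4682, -0.029, 0.1889]
orientation: [-1.921, -2.485, -0.002]
contact_force: [0.2, -0.2, -2.2]
grip_width: 0.0551
```

Emit:
apply_moves(
  plan=[
    [[0,0,0,0.05,0.035,0,1],[0,0,0,0.11,0.077,0,1],[0,0,0,0.17,0.119,0,1],[0,0,0,0.22,0.154,0,1],[0,0,0,0.25,0.175,0,1],[0,0,0,0.26,0.183,0,1],[0,0,0,0.26,0.183,0,1],[0,0,0,0.26,0.183,0,1],[0,0,0,0.26,0.183,0,1]],
  ],
)

```text
clock: 31.47
tcp_pos: [0.5121, 0.0843, 0.1889]
orientation: [-1.928, -2.48, 0.001]
contact_force: [-0.4, 0.6, -3.9]
grip_width: 0.055
```

```bash
python3 -c "
from h import *
o=r.get_obs();print(o['tcp_pos'],o['grip_width'])
plan((.5134,.0862,.0682),14.5)
"
```

```text
[0.5121 0.0843 0.1889] 0.05499577849501615
plan [-0.0002  0.0001 -0.0013] [0.0039 0.0045 0.3017] dist 120.68577098801669
```

Emit:
apply_moves(
  plan=[
    [[0,0,0,0.003,0.003,0.0,1],[0,0,0,0.003,0.003,0.05,1],[0,0,0,0.003,0.003,0.12,1],[0,0,0,0.003,0.003,0.18,1],[0,0,0,0.003,0.003,0.23,1],[0,0,0,0.003,0.003,0.26,1],[0,0,0,0.003,0.003,0.28,1],[0,0,0,0.003,0.003,0.29,1],[0,0,0,0.003,0.003,0.29,1],[0,0,0,0.003,0.003,0.29,1]],
  ],
)

```text
clock: 32.3
tcp_pos: [0.5142, 0.0878, 0.0736]
orientation: [1.925, 2.482, 0.002]
contact_force: [0.1, -0.0, -3.1]
grip_width: 0.055
```

```bash
python3 -c "
from h import *
o=r.get_obs();print(o['tcp_pos'],o['contact_force'])
plan((.5134,.0862,.0682),14.5)
"
```

```text
[0.5142 0.0878 0.0736] [ 0.116  -0.0431 -3.116 ]
plan [ 0.0004 -0.     -0.0005] [-0.0034 -0.0031  0.0136] dist 5.727110401683349
```

Emit:
apply_moves(
  plan=[
    [[0,0,0,-0.003,-0.003,0,1],[0,0,0,-0.003,-0.003,0.006,1],[0,0,0,-0.003,-0.003,0.011,1],[0,0,0,-0.003,-0.003,0.013,1],[0,0,0,-0.003,-0.003,0.013,1],[0,0,0,-0.003,-0.003,0.013,0.6],[0,0,0,-0.003,-0.003,0.013,0.2],[0,0,0,-0.003,-0.003,0.013,-0.4],[0,0,0,-0.003,-0.003,0.013,-1],[0,0,0,-0.003,-0.003,0.013,-1],[0,0,0,-0.003,-0.003,0.013,-1],[0,0,0,-0.003,-0.003,0.013,-1]],
  ],
)

```text
clock: 33.3
tcp_pos: [0.5127, 0.0864, 0.0677]
orientation: [1.925, 2.483, -0.0]
contact_force: [-0.0, -0.1, -0.1]
grip_width: 0.0857
```

```bash
python3 -c "
from h import *
o=r.get_obs();print(o['tcp_pos'],o['contact_force'],o['grip_width'])
plan((.4562,-.3382,.20),13)
"
```

```text
[0.5127 0.0864 0.0677] [-0.0046 -0.1081 -0.1332] 0.08569469619575461
plan [0.    0.    0.008] [-0.9928 -0.4015 -0.3308] dist 448.3401804731479
```

Emit:
apply_moves(
  plan=[
    [[0,0,0,0,0,-0.1,-1],[0,0,0,0,0,-0.2,-1],[0,0,0,0,0,-0.3,-1],[0,0,0.008,-0.08,-0.032,-0.33,-1],[0,0,0.008,-0.17,-0.069,-0.33,-1],[0,0,0.008,-0.26,-0.105,-0.33,-1],[0,0,0.008,-0.35,-0.141,-0.33,-1],[0,0,0.008,-0.44,-0.178,-0.33,-1],[0,0,0.008,-0.53,-0.214,-0.33,-1],[0,0,0.008,-0.62,-0.25,-0.33,-1],[0,0,0.008,-0.71,-0.287,-0.33,-1],[0,0,0.008,-0.8,-0.323,-0.33,-1]],
  ],
)

```text
clock: 34.3
tcp_pos: [0.4667, -0.2574, 0.1997]
orientation: [-1.956, -2.459, -0.001]
contact_force: [1.4, 0.5, -0.2]
grip_width: 0.0853
```

Emit:
apply_moves(
  plan=[
    [[0,0,0,-0.07,-0.028,0,-1],[0,0,0,-0.13,-0.054,0,-1],[0,0,0,-0.17,-0.068,0,-1],[0,0,0,-0.19,-0.077,0,-1],[0,0,0,-0.19,-0.077,0,-1],[0,0,0,-0.19,-0.077,0,-1],[0,0,0,-0.19,-0.077,0,-1],[0,0,0,-0.19,-0.077,0,-1]],
  ],
)

```text
clock: 34.97
tcp_pos: [0.4551, -0.335, 0.1995]
orientation: [-1.952, -2.46, -0.001]
contact_force: [-0.0, 0.6, -0.3]
grip_width: 0.0854
```

```bash
python3 -c "
from h import *
o=r.get_obs();print(o['tcp_pos'],o['contact_force'],o['grip_width'])
plan((.4562,-.3382,.06),13)
"
```

```text
[ 0.4551 -0.335   0.1995] [-0.0335  0.5803 -0.3454] 0.08541739258067697
plan [ 0.0001 -0.0003  0.0007] [-0.0088  0.0007  0.3487] dist 139.54222508222884
```

Emit:
apply_moves(
  plan=[
    [[0,0,0,-0.007,0.001,0.05,-1],[0,0,0,-0.007,0.001,0.13,-1],[0,0,0,-0.007,0.001,0.21,-1],[0,0,0,-0.007,0.001,0.28,-1],[0,0,0,-0.007,0.001,0.32,-1],[0,0,0,-0.007,0.001,0.345,-1],[0,0,0,-0.007,0.001,0.349,-1],[0,0,0,-0.007,0.001,0.349,-1],[0,0,0,-0.007,0.001,0.349,-1]],
  ],
)

```text
clock: 35.72
tcp_pos: [0.4563, -0.3396, 0.0612]
orientation: [1.954, 2.458, 0.0]
contact_force: [-0.5, 0.2, -0.9]
grip_width: 0.0852
```

```bash
python3 -c "
from h import *
o=r.get_obs();print(o['tcp_pos'],o['contact_force'],o['grip_width'])
plan((.4562,-.3382,.059),13)
"
```

```text
[ 0.4563 -0.3396  0.0612] [-0.4845  0.193  -0.8532] 0.08518248182344587
plan [0.0004 0.0004 0.0001] [0.0034 0.0006 0.0054] dist 2.5725181968032764
```

Emit:
apply_moves(
  plan=[
    [[0,0,0,0.003,0,0.003,-1],[0,0,0,0.003,0,0.003,-0.4],[0,0,0,0.003,0,0.003,0.2],[0,0,0,0.003,0,0.003,0.6],[0,0,0,0.003,0,0.003,0.8],[0,0,0,0.003,0,0.003,1],[0,0,0,0.003,0,0.003,1],[0,0,0,0.003,0,0.003,1],[0,0,0,0.003,0,0.003,1]],
  ],
)

```text
clock: 36.47
tcp_pos: [0.4558, -0.3383, 0.0596]
orientation: [1.955, 2.458, 0.001]
contact_force: [0.6, 0.4, 6.4]
grip_width: 0.0535
```

```bash
python3 -c "
from h import *
o=r.get_obs();print(o['tcp_pos'],o['grip_width'])
plan((.5330,.0196,.19),13)
"
```

```text
[ 0.4558 -0.3383  0.0596] 0.05350742900751989
plan [ 0.0004  0.0001 -0.    ] [ 0.8282  0.3897 -0.3259] dist 388.6394454484238
```

Emit:
apply_moves(
  plan=[
    [[0,0,0,0,0,-0.05,1],[0,0,0,0,0,-0.13,1],[0,0,0,0,0,-0.22,1],[0,0,0,0.03,0.014,-0.3,1],[0,0,0,0.09,0.042,-0.326,1],[0,0,0,0.17,0.08,-0.326,1],[0,0,0,0.25,0.118,-0.326,1],[0,0,0,0.33,0.155,-0.326,1],[0,0,0,0.41,0.193,-0.326,1],[0,0,0,0.49,0.23,-0.326,1],[0,0,0,0.56,0.264,-0.326,1],[0,0,0,0.61,0.287,-0.326,1]],
  ],
)

```text
clock: 37.47
tcp_pos: [0.5123, -0.071, 0.1889]
orientation: [-1.951, -2.461, -0.001]
contact_force: [0.1, -0.4, -2.3]
grip_width: 0.054
```

Emit:
apply_moves(
  plan=[
    [[0,0,0,0.05,0.023,0,1],[0,0,0,0.11,0.052,0,1],[0,0,0,0.16,0.075,0,1],[0,0,0,0.2,0.094,0,1],[0,0,0,0.218,0.104,0,1],[0,0,0,0.218,0.104,0,1],[0,0,0,0.218,0.104,0,1],[0,0,0,0.218,0.104,0,1],[0,0,0,0.218,0.104,0,1]],
  ],
)

```text
clock: 38.22
tcp_pos: [0.5327, 0.018, 0.1893]
orientation: [1.959, 2.456, -0.001]
contact_force: [-0.0, 0.3, -2.1]
grip_width: 0.0538
```

```bash
python3 -c "
from h import *
o=r.get_obs();print(o['tcp_pos'],o['grip_width'])
plan((.5335,.0198,.0676),13)
"
```

```text
[0.5327 0.018  0.1893] 0.053802703029362034
plan [-0.0001  0.0001 -0.0009] [0.0041 0.003  0.3043] dist 121.73963511299678
```

Emit:
apply_moves(
  plan=[
    [[0,0,0,0.002,0.002,0.0,1],[0,0,0,0.002,0.002,0.05,1],[0,0,0,0.002,0.002,0.12,1],[0,0,0,0.002,0.002,0.18,1],[0,0,0,0.002,0.002,0.23,1],[0,0,0,0.002,0.002,0.26,1],[0,0,0,0.002,0.002,0.28,1],[0,0,0,0.002,0.002,0.292,1],[0,0,0,0.002,0.002,0.292,1],[0,0,0,0.002,0.002,0.292,1]],
  ],
)

```text
clock: 39.05
tcp_pos: [0.5343, 0.0206, 0.0732]
orientation: [1.956, 2.458, 0.001]
contact_force: [0.3, 0.1, -2.0]
grip_width: 0.0537
```

```bash
python3 -c "
from h import *
o=r.get_obs();print(o['tcp_pos'],o['contact_force'])
plan((.5335,.0198,.0676),13)
"
```

```text
[0.5343 0.0206 0.0732] [ 0.2743  0.0823 -1.9965]
plan [ 0.0004  0.     -0.0001] [-0.0014 -0.0024  0.0139] dist 5.6754722406634235
```

Emit:
apply_moves(
  plan=[
    [[0,0,0,-0.0015,-0.002,0,1],[0,0,0,-0.0015,-0.002,0.006,1],[0,0,0,-0.0015,-0.002,0.011,1],[0,0,0,-0.0015,-0.002,0.0135,1],[0,0,0,-0.0015,-0.002,0.0135,1],[0,0,0,-0.0015,-0.002,0.0135,0.6],[0,0,0,-0.0015,-0.002,0.0135,0.2],[0,0,0,-0.0015,-0.002,0.0135,-0.4],[0,0,0,-0.0015,-0.002,0.0135,-1],[0,0,0,-0.0015,-0.002,0.0135,-1],[0,0,0,-0.0015,-0.002,0.0135,-1],[0,0,0,-0.0015,-0.002,0.0135,-1]],
  ],
)

```text
clock: 40.05
tcp_pos: [0.533, 0.0199, 0.067]
orientation: [1.956, 2.458, -0.0]
contact_force: [0.3, -0.5, 0.8]
grip_width: 0.0855
```

```bash
python3 -c "
from h import *
o=r.get_obs();print(o['tcp_pos'],o['contact_force'],o['grip_width'])
plan((.5442,-.2971,.20),14.5)
"
```

```text
[0.533  0.0199 0.067 ] [ 0.3048 -0.5419  0.8482] 0.08546448944162373
plan [-0.      0.     -0.0084] [-0.7785 -0.151  -0.3324] dist 343.9437147085301
```

Emit:
apply_moves(
  plan=[
    [[0,0,0,0,0,-0.1,-1],[0,0,0,0,0,-0.2,-1],[0,0,0,0,0,-0.3,-1],[0,0,-0.008,-0.08,-0.016,-0.332,-1],[0,0,-0.008,-0.17,-0.033,-0.332,-1],[0,0,-0.008,-0.26,-0.05,-0.332,-1],[0,0,-0.008,-0.35,-0.068,-0.332,-1],[0,0,-0.008,-0.44,-0.085,-0.332,-1],[0,0,-0.008,-0.53,-0.103,-0.332,-1],[0,0,-0.008,-0.62,-0.12,-0.332,-1],[0,0,-0.008,-0.69,-0.134,-0.332,-1],[0,0,-0.008,-0.73,-0.142,-0.332,-1]],
  ],
)

```text
clock: 41.05
tcp_pos: [0.5422, -0.2819, 0.2001]
orientation: [1.929, 2.478, -0.003]
contact_force: [-0.4, 0.3, 0.6]
grip_width: 0.0855
```

Emit:
apply_moves(
  plan=[
    [[0,0,0,-0.04,-0.008,0,-1],[0,0,0,-0.047,-0.009,0,-1],[0,0,0,-0.047,-0.009,0,-1],[0,0,0,-0.047,-0.009,0,-1],[0,0,0,-0.047,-0.009,0,-1]],
  ],
)

```text
clock: 41.47
tcp_pos: [0.5449, -0.2947, 0.1996]
orientation: [-1.922, -2.484, -0.001]
contact_force: [-0.4, 0.3, 0.1]
grip_width: 0.0854
```

```bash
python3 -c "
from h import *
o=r.get_obs();print(o['tcp_pos'],o['contact_force'],o['grip_width'])
plan((.5442,-.2971,.0595),14.5)
"
```

```text
[ 0.5449 -0.2947  0.1996] [-0.4144  0.2715  0.0583] 0.0853638932672193
plan [ 0.     -0.0004  0.0002] [-0.0056 -0.0032  0.3503] dist 140.15119649693003
```

Emit:
apply_moves(
  plan=[
    [[0,0,0,-0.004,-0.003,0.05,-1],[0,0,0,-0.004,-0.003,0.13,-1],[0,0,0,-0.004,-0.003,0.21,-1],[0,0,0,-0.004,-0.003,0.28,-1],[0,0,0,-0.004,-0.003,0.32,-1],[0,0,0,-0.004,-0.003,0.345,-1],[0,0,0,-0.004,-0.003,0.35,-1],[0,0,0,-0.004,-0.003,0.35,-1],[0,0,0,-0.004,-0.003,0.35,-1]],
  ],
)

```text
clock: 42.22
tcp_pos: [0.5447, -0.2984, 0.0611]
orientation: [1.923, 2.482, 0.001]
contact_force: [-0.1, 0.6, 0.1]
grip_width: 0.0855
```

```bash
python3 -c "
from h import *
o=r.get_obs();print(o['tcp_pos'],o['contact_force'],o['grip_width'])
plan((.5442,-.2971,.0595),14.5)
"
```

```text
[ 0.5447 -0.2984  0.0611] [-0.0796  0.6431  0.0513] 0.08554163816658314
plan [ 0.0005  0.0004 -0.0002] [ 0.0036 -0.0003  0.004 ] dist 2.1381813341209286
```

Emit:
apply_moves(
  plan=[
    [[0,0,0,0.003,0,0.003,-1],[0,0,0,0.003,0,0.003,-0.4],[0,0,0,0.003,0,0.003,0.2],[0,0,0,0.003,0,0.003,0.6],[0,0,0,0.003,0,0.003,0.8],[0,0,0,0.003,0,0.003,1],[0,0,0,0.003,0,0.003,1],[0,0,0,0.003,0,0.003,1],[0,0,0,0.003,0,0.003,1]],
  ],
)

```text
clock: 42.97
tcp_pos: [0.544, -0.2974, 0.0595]
orientation: [1.924, 2.482, 0.001]
contact_force: [-0.2, 1.4, 5.8]
grip_width: 0.0533
```

```bash
python3 -c "
from h import *
o=r.get_obs();print(o['tcp_pos'],o['grip_width'])
plan((.5490,-.0530,.18),14.5)
"
```

```text
[ 0.544  -0.2974  0.0595] 0.05330283970726805
plan [ 0.0004  0.0002 -0.0004] [ 0.5886  0.1646 -0.3014] dist 272.57884803635466
```

Emit:
apply_moves(
  plan=[
    [[0,0,0,0,0,-0.05,1],[0,0,0,0,0,-0.13,1],[0,0,0,0,0,-0.22,1],[0,0,0,0.02,0.006,-0.28,1],[0,0,0,0.08,0.022,-0.3,1],[0,0,0,0.16,0.045,-0.3,1],[0,0,0,0.24,0.067,-0.3,1],[0,0,0,0.32,0.09,-0.3,1],[0,0,0,0.4,0.112,-0.3,1],[0,0,0,0.47,0.131,-0.3,1],[0,0,0,0.53,0.148,-0.3,1],[0,0,0,0.56,0.157,-0.3,1]],
  ],
)

```text
clock: 43.97
tcp_pos: [0.5482, -0.0605, 0.1781]
orientation: [-1.918, -2.485, -0.001]
contact_force: [-0.1, 0.6, -1.9]
grip_width: 0.0531
```

Emit:
apply_moves(
  plan=[
    [[0,0,0,0.02,0.005,0,1],[0,0,0,0.025,0.007,0,1],[0,0,0,0.025,0.007,0,1],[0,0,0,0.025,0.007,0,1],[0,0,0,0.025,0.007,0,1],[0,0,0,0.025,0.007,0,1]],
  ],
)

```text
clock: 44.47
tcp_pos: [0.5486, -0.0557, 0.1788]
orientation: [1.928, 2.48, -0.0]
contact_force: [0.6, 0.2, -0.6]
grip_width: 0.0529
```

```bash
python3 -c "
from h import *
o=r.get_obs();print(o['tcp_pos'],o['grip_width'])
plan((.5490,-.0536,.0675),14.5)
"
```

```text
[ 0.5486 -0.0557  0.1788] 0.05291646692814343
plan [ 0.      0.0001 -0.0011] [0.005  0.0023 0.2782] dist 111.31009018795768
```

Emit:
apply_moves(
  plan=[
    [[0,0,0,0.003,0.001,0.0,1],[0,0,0,0.003,0.001,0.05,1],[0,0,0,0.003,0.001,0.12,1],[0,0,0,0.003,0.001,0.18,1],[0,0,0,0.003,0.001,0.22,1],[0,0,0,0.003,0.001,0.245,1],[0,0,0,0.003,0.001,0.26,1],[0,0,0,0.003,0.001,0.265,1],[0,0,0,0.003,0.001,0.265,1],[0,0,0,0.003,0.001,0.265,1]],
  ],
)

```text
clock: 45.3
tcp_pos: [0.5495, -0.0531, 0.0735]
orientation: [1.924, 2.482, 0.001]
contact_force: [-0.1, -0.2, -1.2]
grip_width: 0.0531
```

```bash
python3 -c "
from h import *
o=r.get_obs();print(o['tcp_pos'],o['contact_force'])
plan((.5490,-.0536,.0675),14.5)
"
```

```text
[ 0.5495 -0.0531  0.0735] [-0.1239 -0.1604 -1.2105]
plan [ 0.0004  0.0001 -0.0005] [-0.0009 -0.0015  0.015 ] dist 6.05350296625166
```

Emit:
apply_moves(
  plan=[
    [[0,0,0,-0.001,-0.001,0,1],[0,0,0,-0.001,-0.001,0.007,1],[0,0,0,-0.001,-0.001,0.012,1],[0,0,0,-0.001,-0.001,0.0145,1],[0,0,0,-0.001,-0.001,0.0145,1],[0,0,0,-0.001,-0.001,0.0145,0.6],[0,0,0,-0.001,-0.001,0.0145,0.2],[0,0,0,-0.001,-0.001,0.0145,-0.4],[0,0,0,-0.001,-0.001,0.0145,-1],[0,0,0,-0.001,-0.001,0.0145,-1],[0,0,0,-0.001,-0.001,0.0145,-1],[0,0,0,-0.001,-0.001,0.0145,-1]],
  ],
)

```text
clock: 46.3
tcp_pos: [0.5485, -0.0534, 0.0668]
orientation: [-1.925, -2.483, 0.0]
contact_force: [-0.1, -0.2, -0.7]
grip_width: 0.0854
```

Emit:
apply_moves(
  plan=[
    [[0,0,0,0,0,-0.08,-1],[0,0,0,0,0,-0.18,-1],[0,0,0,0,0,-0.28,-1],[0,0,0,0,0,-0.38,-1],[0,0,0,-0.08,-0.1,-0.4,-1],[0,0,0,-0.16,-0.2,-0.4,-1],[0,0,0,-0.24,-0.28,-0.4,-1],[0,0,0,-0.32,-0.32,-0.4,-1],[0,0,0,-0.4,-0.34,-0.4,-1],[0,0,0,-0.4,-0.34,-0.4,-1],[0,0,0,-0.4,-0.34,-0.4,-1]],
  ],
)

```text
clock: 47.22
tcp_pos: [0.4552, -0.2459, 0.2274]
orientation: [1.933, 2.475, -0.001]
contact_force: [-0.2, 0.3, -0.1]
grip_width: 0.0853
```

```bash
python3 -c "
from h import *
import pickle
o=r.get_obs();print(o['tcp_pos'],o['contact_force'],o['grip_width'])
f=r.grab_frame('top');s=r.grab_frame('scene');pickle.dump((f,s),open('end.pkl','wb'))
T,S=pickle.load(open('ts.pkl','rb'))
b=lambda g:cv2.convertScaleAbs(cv2.resize(g['pixels'][170:320,120:380],None,fx=3,fy=3,interpolation=cv2.INTER_CUBIC),alpha=1.5)
cv2.imwrite('pics/tend.png',b(f));save(s,'pics/send.png')
d=cv2.absdiff(b(f),b(T));cv2.imwrite('pics/diff.png',d)
"
```

```text
[ 0.4552 -0.2459  0.2274] [-0.2347  0.2524 -0.0814] 0.08527481329625557
```

View pics/tend.png

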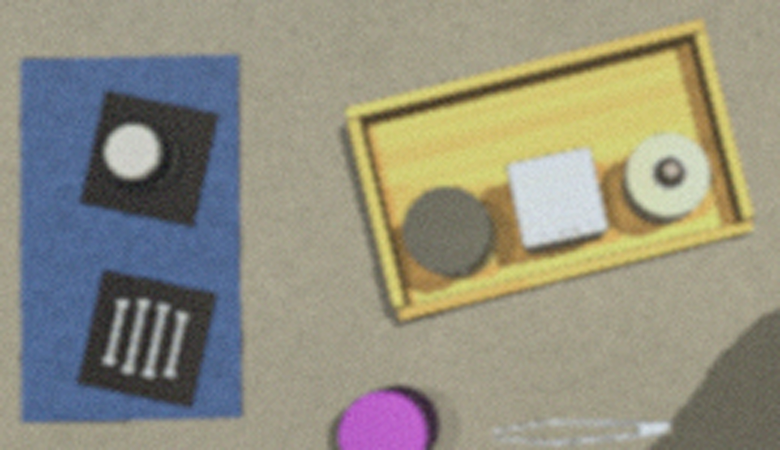

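View pics/send.png

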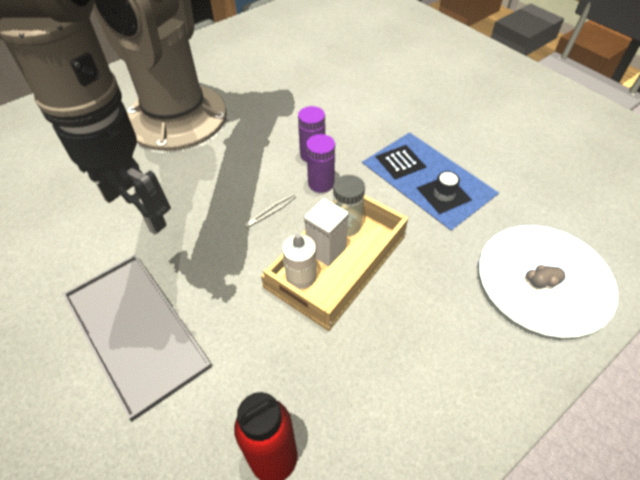

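The end views show all three containers back in their spots. In the top crop the jar is at (449,232), the tin at (557,199) and the glue tip at (670,173), each within about 1 crop pixel of the start, and the loupe is on the skull card. I check the loupe position and hand in.

```bash
python3 -c "
from h import *
import pickle
T,s=pickle.load(open('end.pkl','rb'))
print(onz(T,((133.5)/3-.5+120,(151.5)/3-.5+170),.046), onz(s,(448.5,180.5),.046))
print(r.get_obs()['qvel'],r.get_obs()['clock']); print(r.hand_in())"
```

```text
[0.5694 0.3013 0.046 ] [0.5746 0.295  0.046 ]
[-0.0331 -0.0008 -0.0191  0.0049 -0.0003  0.0011  0.0005] 47.3167
the job is handed in; nothing more can be done
None
```

The job is done and handed in at 47.3 s. I moved the glue, tin and jar to the tray, stood the loupe over the skull, then put the jar, tin and glue back in the caddy.

**Containers:** in the last top view each stands within about 1 mm of its starting place, and all are upright.

**Loupe:** the close wrist view put its centre within about 1 mm of the card's centre, and the final top view gives (0.569, 0.301) against a target of (0.568, 0.301). The oblique scene camera disagreed, at (0.575, 0.295). At the start it also read the card a few mm off in the same direction, and its coarse pixel picks explain the rest, so I trusted the other two views.

**Other things:** in the last views the red bottle and tweezers looked unmoved, though I did not measure them again. The tweezers were partly shadowed in the last top view. Contact forces read at the end of each move stayed below about 9 N.

**Heights:** tops triangulated from the images came out up to about 7 mm below the listed heights (tin 7 mm, jar 7 mm, loupe 4 mm). The grasps used the listed heights, and all of them held. I viewed 12 pictures.

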